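# Load specimens into the sloping polishing holder and clamp it

## Task

Load the polishing holder: drop the green specimen into the green socket and the orange specimen into the orange socket of the sloping holder, each fully home and with its steel end still facing out. Only once both are in (do not press the knob before), push the red clamp knob in the middle of the holder all the way down along its axis, then turn it clockwise to its stop. Leave the bottle, the jar and the brush alone.

Things in the scene. Friction and masses are not known exactly. Their poses are not given: they have to be found in the camera images.
- specimen_green: green resin cylinder with a small steel disc in its upper end, 40 mm diameter, 84 mm long, about 180 g, standing upright and loose on the tray; origin at the centre of its underside, z along its axis to the steel end
- specimen_orange: the same in orange; origin at the centre of its underside, z along its axis to the steel end
- tray: fixed white tray, 160 x 220 mm, floor 4 mm thick, rim 14 mm high; origin at the centre of its underside
- stand: fixed white stand, foot 220 x 200 mm, that carries the sloping holder; origin at the centre of its underside, x points away from the robot at yaw 0
- holder: aluminium disc, 228 mm diameter, 12 mm thick, fixed on the stand and leaning 30 degrees towards the robot; origin at its underside's centre, 78 mm up, z its axis pointing out, x up the slope. 76 mm from its axis, 120 degrees apart, stand three round sockets: green, orange and, uppermost, grey, filled by a fixed grey specimen standing 32 mm out of it
- socket_green (a point): centre of the green socket's floor. z is the socket's axis, pointing out of it (30 degrees from vertical), x points up the slope, y level. Socket: bore 47 mm wide and 42 mm deep, above it a flared mouth 10 mm high, 59 mm wide inside and 69 mm outside at the rim, 52 mm above this point; a seated specimen stands 32 mm out of it
- socket_orange (a point): the same point and axes for the orange socket
- clamp_grip (a point): centre of the red grip bar of the clamp knob, on the holder's axis: bar 50 mm long (its own x), 14 mm thick (its own y), 26 mm tall (its own z, the holder's axis pointing out). When up it is 136 mm from the holder's underside (35 mm above the tops of seated specimens; 23 mm when pushed down); below it a round column of 32 mm diameter
- clamp_push (a joint): how far the clamp knob is pushed down along the holder's axis, m: about 0 up, 0.012 fully down; stiff (about 7 N), stays where it is left
- clamp_turn (a joint): turn of the clamp knob about the holder's axis, rad: grows clockwise seen from outside, stop at 1.4; about 0.15 N m of friction, stays where it is left. At 0 the bar points up the slope
- bottle: bystander: white wash bottle with a red cap, 60 mm diameter, 170 mm tall; origin at the centre of its underside
- jar: bystander: amber jar with a blue lid, 60 mm diameter, 60 mm tall; origin at the centre of its underside
- brush: bystander: brush lying on the bench, handle to its own -x; origin at the centre of its underside
Things that resemble listed ones, but are neither listed nor needed, are in the scene too. Of the things that look like the specimen_orange, the smaller one is meant.

How it is judged (in metres and radians):
On the way, in this order (a step that is already met when the one before it is completed fails the run):
1. both specimens are fully home in the sockets of their own colours (distance between specimen_green and socket_green below 0.012 m and z of specimen_green in the frame of socket_green below 0.008 m and angle between the z axis of specimen_green and the z axis of socket_green, either way round below 0.25 rad and distance between specimen_orange and socket_orange below 0.012 m and z of specimen_orange in the frame of socket_orange below 0.008 m and angle between the z axis of specimen_orange and the z axis of socket_orange, either way round below 0.25 rad), for 0.2 s.
2. then the clamp knob is pushed all the way down (value of joint clamp_push above 0.01 m), for 0.1 s.
3. then the pushed-down knob is turned clockwise to its stop (value of joint clamp_push above 0.01 m and value of joint clamp_turn above 1.25 rad), for 0.1 s.
At the end, for the whole second after the job is handed in: Each specimen rests in the socket of its own colour, steel end out, its lower end within 12 mm of the floor's centre and no more than 8 mm above the floor, its axis within 0.25 rad of the socket's; the clamp knob is pushed down more than 10 mm and turned past 1.25 rad (stop at 1.4) (all of step 1 and all of step 3 and linear speed of each of specimen_green, specimen_orange below 0.03 m/s); the robot touches nothing.
It fails at once if the white wash bottle is moved more than 30 mm (distance of bottle from where it was at the start of the episode above 0.03 m).
It fails at once if the amber jar is moved more than 30 mm (distance of jar from where it was at the start of the episode above 0.03 m).
It fails at once if the brush is moved more than 30 mm (distance of brush from where it was at the start of the episode above 0.03 m).
It also fails if it takes over 70 s, if anything falls off the work surface, if the arm or the gripper's body presses on something with over 40 N, if the wrist force passes 120 N, or if a joint passes its speed limit or range.

## Robot

A 6-joint arm with a two-finger parallel gripper is mounted at the origin on the work surface. World frame = base frame: x ahead of the robot, y to its left, z up, the work surface at z = 0. Lengths are in m, angles in degrees, forces in N, time in s.
With the tool pointing down it reaches from about 0.35 to 0.85 m from the base axis. Payload 8.1 kg.
Tool frame: the origin (TCP) lies midway between the tips of the shut fingers; the grasp point (between the pads) lies 19 mm behind it (manip.grip_depth is the distance from the TCP to the grasp point, in m); z points along the fingers, y is the line along which they close (so a half turn about z gives the same grasp; the last joint's range is limited). The gripper opens to 93 mm and grips with 3 to 60 N. Pads are 15 mm wide; open, the fingers measure 128 mm over their backs; the gripper's body (75 mm by 188 mm) begins 65 mm behind the grasp point.
Start: joints at [-70.841, 7.471, 85.268, -0, 87.261, -4.893], TCP at [0.245, -0.548, 0.219] pointing down, gripper open.
Joint ranges: [-169.43, 169.43], [-51.17, 129.36], [1.28, 143.12], [-76.62, 256.62], [0, 156.53], [-152.29, 152.29]. Speed limits (degrees/s): [136.94, 136.94, 159.86, 180, 180, 180].

## Interface

Orientations are given as [roll, pitch, yaw] about the fixed x, y, z axes, in that order (R = Rz(yaw) Ry(pitch) Rx(roll)).
In Python, from bench import manip gives the robot as it stands.
- The arm moves only by the tool drive_tool, never from a script. Its arguments are lists of equal length, an entry for each row: "grip": the finger opening in mm, from 0 to 93; "slide": the shift along the tool's x, y, z in mm, a list of three; "turn": the turn about the tool's z in rad. A call has 1 to 12 rows; each row shifts and turns the commanded pose from where the row before left it, along the tool's axes as they then stand; what a row does not reach is not made up. A row lasts 1/8 s, in which the tool goes at most 62.5 mm and 10.7 degrees, less where a joint would pass 70% of its speed; a pose out of reach is approached as far as the arm can. A call is refused whole if a number of a shift passes 62.5 or a number of a turn 0.188, either way. A call with a gripper value outside its range is refused whole. The fingers move at their own pace and stop on an object; "newtons" is the grip in N (left out, the last holds). Time passes only in rows, so rows that do not move let the fingers close. It gives the time, the measured TCP pose, the force, the opening and the grip force at its end, in the units of the state.
- manip.get_obs(): the state, without advancing time (a new reading comes with each control period).
- manip.get_image(name): name is "scene" or "top"; returns the picture (420x560x3 uint8, red, green, blue); there is no depth.
- manip.get_calibration(name): a dict with "fx", "fy", "cx", "cy" (pixels), "distortion" ([k1, k2, p1, p2, k3] as OpenCV has them; the pictures are not rectified), "rvec" (rotation vector, rad) and "tvec" (3), from world to camera coordinates, as OpenCV has them. Camera axes: x right, y down, z forward; pixel columns grow to the right and rows downward; lengths in m; the calibration is good to about 2 mm. A picture is of the moment at which its call begins. get_calibration takes no time and is no camera call.
- manip.close_job(): hands the job in; it is judged then, once.
Trained networks look in the newest picture that a camera, given by its name, has taken for a name from the list of things; names that differ only in an ending like _2 or _b are one class to them, and where a whole thing is asked for, a point or a joint stands for the part that bears it (a point fixed in the world has none). Each returns a list of dicts, best first, with "conf" (0 to 1); they miss things now and then, are a little off and sometimes report something else, mostly with a low value. They report only what shows in the picture. A call takes as long as a camera call. They do not tell look-alikes from the thing itself.
- manip.recognise(camera, name): "centre" ([x, y, z] in m, in the coordinates of the camera as it stood for that picture, good to about 4 mm: the middle of the surface that is visible of it).
- manip.silhouettes(camera, name): "region" (420x560 bool, what is visible of it).
- manip.spot_point(camera, name): "centre" ([x, y, z] in m, in the coordinates of the camera as it stood for that picture, good to about 4 mm: a listed point, or the origin of a listed thing).
The state is a dict: "time": time; "joint_positions": joint angles; "joint_velocities": joint speeds; "effort": joint torques, N m; "position": TCP position; "ee_rot": TCP orientation; "force": force on the tool from outside, world axes, zero at the start; "ft_torque": the same for the moment, N m; "grip_width": finger opening in m; "grasp_force": force on a finger pad.
Only numpy, scipy, OpenCV 4.12 (cv2) and the standard library are available. Lean on these libraries where they do the work, as an engineer would, in place of code of your own. Each camera call takes 0.05 s, during which the arm holds its last target. There are 200 camera calls.

## Working session

There is one attempt and no reset: what is moved stays moved. The work goes in short steps, Python scripts to look and compute and a tool call to move; the robot and the scene stay as the last step left them, time stands still between calls to the robot, and variables do not carry over. Pictures are saved under pics/ and viewed, at most 10 in all, crops included, and the job is handed in when it is done.

Besides the shell and the picture viewer there is one more tool, called after "Emit:" as a command line: name --pt "numbers of a row" for each row, then --argument value for the rest. drive_tool: Moves the arm, as the interface text tells. Its arguments: {"type":"object","properties":{"grip":{"type":"array"},"slide":{"type":"array"},"turn":{"type":"array"},"newtons":{"type":"number"}},"required":["grip","slide","turn"]}

```bash
mkdir -p pics
cat > h.py <<'E'
import numpy as np, cv2
from bench import manip
from scipy.spatial.transform import Rotation as R
def cal(n):
    c=manip.get_calibration(n);K=np.array([[c['fx'],0,c['cx']],[0,c['fy'],c['cy']],[0,0,1.]])
    return K,np.array(c['distortion']),R.from_rotvec(np.ravel(c['rvec'])).as_matrix(),np.ravel(c['tvec'])
def c2w(n,p):
    K,d,r,t=cal(n); return r.T@(np.array(p)-t)
def proj(n,P):
    K,d,r,t=cal(n); return cv2.projectPoints(np.array(P,float).reshape(-1,1,3),cv2.Rodrigues(r)[0],t,K,d)[0][:,0]
def ray(n,uv):
    K,d,r,t=cal(n);q=cv2.undistortPoints(np.array(uv,float).reshape(1,1,2),K,d)[0,0]
    v=r.T@np.array([*q,1]);return -r.T@t,v/np.linalg.norm(v)
def onz(n,uv,z):
    o,v=ray(n,uv);return o+v*(z-o[2])/v[2]
def tri(a,b):
    A=0;B=0
    for n,uv in (a,b):
        o,v=ray(n,uv);M=np.eye(3)-np.outer(v,v);A=A+M;B=B+M@o
    return np.linalg.solve(A,B)
E
python3 - <<'E'
from h import *
np.set_printoptions(precision=4,suppress=True)
for n in('scene','top'):
    im=manip.get_image(n);cv2.imwrite(f'pics/{n}0.png',im[:,:,::-1])
    K,d,r,t=cal(n);print(n,-r.T@t,r[2])
    for k in['specimen_green','specimen_orange','stand','holder','socket_green','socket_orange','clamp_grip','tray','bottle','jar','brush']:
        for e in manip.spot_point(n,k):
            if e['conf']>.25:print(k,round(e['conf'],2),c2w(n,e['centre']))
print(manip.get_obs())
E
```

```text
scene [ 0.82   -0.5352  1.0371] [-0.2821  0.5047 -0.8159]
specimen_green 0.77 [ 0.4694 -0.2859  0.0059]
specimen_orange 0.85 [ 0.478  -0.1773  0.0044]
specimen_orange 0.7 [ 0.3334 -0.1964  0.0015]
specimen_orange 0.52 [0.5915 0.1391 0.0787]
stand 0.82 [ 0.5943  0.1345 -0.0031]
holder 0.93 [0.5906 0.1358 0.0797]
socket_green 0.65 [0.56   0.2031 0.0717]
socket_orange 0.7 [0.5473 0.073  0.0779]
socket_orange 0.61 [ 0.5936  0.1376 -0.0034]
clamp_grip 0.67 [0.5237 0.1474 0.1934]
tray 0.64 [ 0.4962 -0.2411 -0.0006]
bottle 0.66 [ 0.6961 -0.1132 -0.0006]
jar 0.77 [ 0.415   0.3975 -0.0004]
brush 0.58 [ 0.4961 -0.241   0.0005]
brush 0.57 [0.6326 0.4307 0.001 ]
brush 0.42 [0.5237 0.1484 0.1935]
top [0.4441 0.0158 1.1861] [ 0.0912  0.0115 -0.9958]
specimen_green 0.51 [ 0.4681 -0.2853  0.0042]
specimen_orange 0.82 [ 0.3299 -0.194   0.0006]
specimen_orange 0.81 [ 0.4735 -0.1853  0.0038]
specimen_orange 0.5 [0.5957 0.1376 0.0753]
stand 0.86 [ 0.5933  0.1358 -0.0019]
holder 0.78 [0.5942 0.1417 0.0763]
socket_green 0.81 [0.5613 0.2029 0.0743]
socket_orange 0.6 [0.5408 0.0748 0.0778]
socket_orange 0.41 [ 0.6956 -0.1126  0.002 ]
clamp_grip 0.73 [0.5234 0.1441 0.1967]
tray 0.68 [ 0.4906 -0.2429  0.0016]
bottle 0.83 [ 0.694  -0.1115  0.0014]
jar 0.71 [0.4167 0.3938 0.0005]
brush 0.84 [0.6319 0.4265 0.0045]
{'time': 1.2, 'joint_positions': array([-70.8412,   7.4723,  85.2674,   0.0003,  87.263 ,  -4.8939]), 'joint_velocities': array([ 0.0151, -0.0776,  0.0408, -0.0129,  0.085 ,  0.0104]), 'effort': array([  0.0008, -55.9762, -49.2057,   0.0769,   0.0229,  -0.    ]), 'position': array([ 0.2446, -0.5479,  0.2186]), 'ee_rot': array([-179.9973,   -0.0005,   24.0527]), 'force': array([ 0.2985,  0.0928, -0.3651]), 'ft_torque': array([ 0.0251, -0.0449,  0.0468]), 'grasp_force': 0.0, 'grip_width': 0.09329367193222168}
```

View pics/scene0.png

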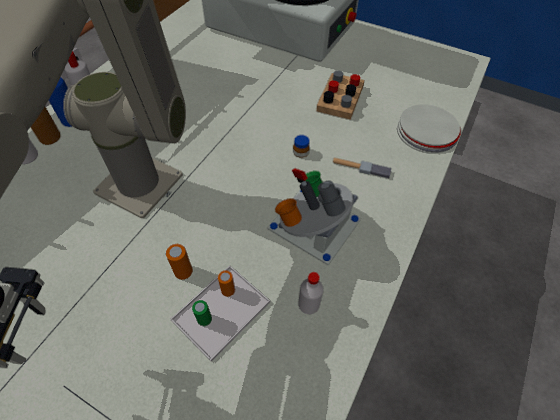

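View pics/top0.png

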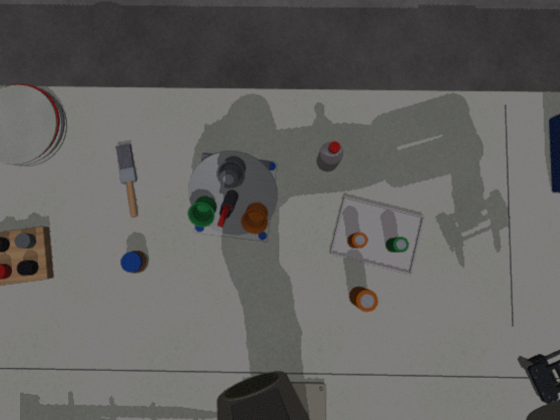

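The small orange specimen is the one on the tray at about scene px (227,284) / top px (358,240). Green is at (202,313) / (400,244). The large orange one at top px (366,300) is the decoy. The holder is around top px (233,193) with its bar pointing roughly up the slope. Next I'll refine these positions.

```bash
cat >> h.py <<'E'
def Hpose(p):
    x,y,yaw=p; return R.from_euler('zy',[yaw,-30],degrees=True).as_matrix() ,np.array([x,y,.078])
def soc(k): # holder-frame socket floor
    a=np.radians({'g':120,'o':-120,'s':0}[k]);return np.array([.076*np.cos(a),.076*np.sin(a),.017])
E
python3 - <<'E'
from h import *
from scipy.optimize import least_squares
np.set_printoptions(precision=4,suppress=True)
# specimens: steel-disc tops by pixels + silhouettes
from itertools import product
for name,guess in (('green',(.469,-.2855)),('orange',(.4755,-.181))):
    obs={}
    for n in('scene','top'):
        manip.get_image(n)
        u0=proj(n,[[*guess,.045]])[0]
        best=None
        for s in manip.silhouettes(n,'specimen_'+name):
            ys,xs=np.nonzero(s['region']);
            if len(xs)==0: continue
            dd=np.hypot(xs.mean()-u0[0],ys.mean()-u0[1])
            if dd<15 and (best is None or dd<best[0]):best=(dd,s['region'])
        if best is None: print(name,n,'miss');continue
        m=best[1];obs[n]=m;ys,xs=np.nonzero(m);print(name,n,len(xs),xs.min(),xs.max(),ys.min(),ys.max())
    def mask(n,p,h):
        t=np.linspace(0,2*np.pi,40);P=[[p[0]+.02*np.cos(a),p[1]+.02*np.sin(a),z] for a in t for z in(p[2],p[2]+h)]
        hull=cv2.convexHull(proj(n,P).astype(np.float32));return hull[:,0]
    def f(p):
        r=[]
        for n,m in obs.items():
            h=mask(n,p,.084);a=h.min(0);b=h.max(0);ys,xs=np.nonzero(m)
            r+=[a[0]-xs.min()+.5,b[0]-xs.max()-.5,a[1]-ys.min()+.5,b[1]-ys.max()-.5]
        return r
    s=least_squares(f,[*guess,.004],diff_step=1e-4,x_scale=.01);print(name,s.x,np.round(s.fun,1))
# holder fit
D=[]
for n in('scene','top'):
    for k,off in(('holder',[0,0,0]),('socket_green',soc('g')),('socket_orange',soc('o')),('clamp_grip',[0,0,.136])):
        for e in manip.spot_point(n,k):
            w=c2w(n,e['centre'])
            D.append((off,w))
def f(p):
    M,H=Hpose(p);return np.concatenate([(M@np.array(o)+H-w)/.004 for o,w in D])
s=least_squares(f,[.593,.137,-7],x_scale=[.01,.01,3],loss='soft_l1');print('holder',s.x)
for p in(s.x,):
    M,H=Hpose(p)
    for k in'go':print(k,'floor',M@soc(k)+H,'rim',M@(soc(k)+[0,0,.052])+H,'top',M@(soc(k)+[0,0,.084])+H)
    print('knob',M@[0,0,.136]+H)
tiles=[]
for n in('scene','top'):
    im=manip.get_image(n)[:,:,::-1].copy();S=4
    c=proj(n,[M@[0,0,.06]+H])[0].astype(int);w=50
    crop=cv2.resize(im[c[1]-w-15:c[1]+w,c[0]-w:c[0]+w],None,fx=S,fy=S,interpolation=cv2.INTER_CUBIC)
    raw=crop.copy()
    def draw(P,col):
        q=((proj(n,[M@np.array(x)+H for x in P])-[c[0]-w,c[1]-w-15]+.5)*S).astype(int);cv2.polylines(crop,[q],False,col,1)
    t=np.linspace(0,2*np.pi,60)
    circ=lambda o,r:[o+[r*np.cos(a),r*np.sin(a),0] for a in t]
    draw(circ(np.array([0,0,.012]),.114),(255,255,0))
    for k,col in(('g',(255,0,255)),('o',(255,0,0))):draw(circ(soc(k)+[0,0,.052],.0345),col)
    draw(circ(soc('s')+[0,0,.084],.02),(0,255,255))
    draw([[a,b,.149] for a,b in((.025,.007),(.025,-.007),(-.025,-.007),(-.025,.007),(.025,.007))],(0,255,0))
    tiles.append(crop)
    cv2.imwrite(f'pics/raw_{n}.png',raw)
cv2.imwrite('pics/fit.png',np.hstack(tiles))
E
```

```text
green scene 369 192 211 300 325
green top 303 385 407 237 252
green [ 0.4683 -0.2842  0.0027] [-0.1  0.  -0.3  0.4 -0.6  0.5 -0.   0. ]
orange scene 366 218 235 270 296
orange top miss
orange [ 0.4826 -0.1844  0.0115] [ 0.1 -0.1 -0.1  0.1]
holder [ 0.5944  0.1393 -5.3155]
g floor [0.5584 0.2083 0.0769] rim [0.5324 0.2083 0.1219] top [0.5164 0.2083 0.1496]
o floor [0.5478 0.0773 0.0708] rim [0.5218 0.0773 0.1158] top [0.5058 0.0773 0.1435]
knob [0.5264 0.1393 0.1958]
```

View pics/fit.png

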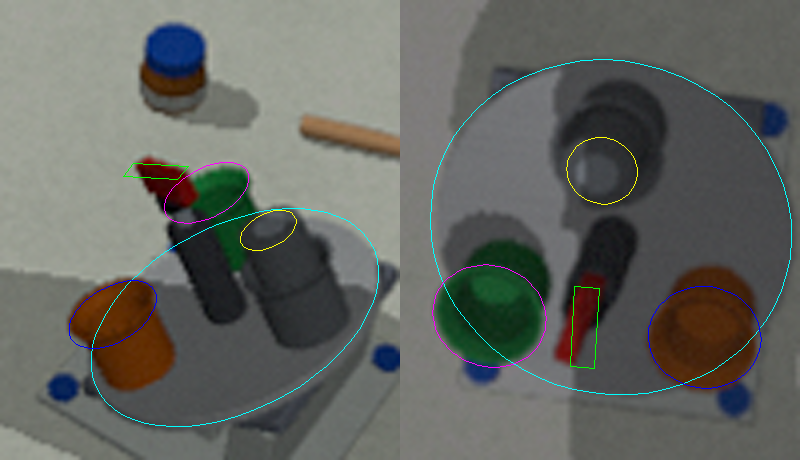

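The crop shows a slightly rotated fit. I used extrinsic Euler angles where intrinsic ones were needed, so I'll fix that and add a bar angle to the fit.

```bash
sed -i "s/from_euler('zy'/from_euler('ZY'/" h.py
python3 - <<'E'
from h import *
from scipy.optimize import least_squares
np.set_printoptions(precision=4,suppress=True)
obs={}
D=[];ims={};reds={}
for n in('scene','top'):
    ims[n]=manip.get_image(n)
    # colour extents for orange on tray
    im=ims[n].astype(int);hsv=cv2.cvtColor(ims[n],cv2.COLOR_RGB2HSV)
    u0=proj(n,[[.4755,-.181,.045]])[0]
    m=((hsv[...,0]<20)&(hsv[...,1]>130)&(hsv[...,2]>60)).astype(np.uint8)
    nn,l,st,ce=cv2.connectedComponentsWithStats(m)
    i=min((i for i in range(1,nn) if st[i,4]>60),key=lambda i:np.hypot(*(ce[i]-u0)));obs[n]=st[i];print(st[i],ce[i])
    c=proj(n,[[.5264,.14,.2]])[0]
    m=((im[...,0]>70)&(im[...,1]<.45*im[...,0])&(im[...,2]<.45*im[...,0]))&((hsv[...,0]<5)|(hsv[...,0]>170))
    ys,xs=np.nonzero(m);k=np.hypot(xs-c[0],ys-c[1])<18;xs,ys=xs[k],ys[k]
    reds[n]=np.c_[xs,ys];print('red',len(xs),xs.mean(),ys.mean(),xs.min(),xs.max(),ys.min(),ys.max())
    for k,off in(('holder',[0,0,0]),('socket_green',soc('g')),('socket_orange',soc('o')),('clamp_grip',[0,0,.136])):
        for e in manip.spot_point(n,k): D.append((off,c2w(n,e['centre'])))
def f(p):
    r=[]
    t=np.linspace(0,2*np.pi,40)
    for n,s in obs.items():
        q=proj(n,[[p[0]+.02*np.cos(a),p[1]+.02*np.sin(a),z] for a in t for z in(p[2],p[2]+.084)])
        a=q.min(0);b=q.max(0);r+=[a[0]-s[0]+.5,b[0]-s[0]-s[2]+.5,a[1]-s[1]+.5,b[1]-s[1]-s[3]+.5]
    return r
s=least_squares(f,[.4755,-.181,.004],diff_step=1e-4,x_scale=.01);print('orange',s.x,np.round(s.fun,1))
def f(p):
    M,H=Hpose(p);return np.concatenate([(M@np.array(o)+H-w)/.004 for o,w in D])
s=least_squares(f,[.593,.137,-7],x_scale=[.01,.01,3],loss='soft_l1');print('holder',s.x)
M,H=Hpose(s.x);d=M[:,0]*[1,1,0]
for k in'go':print(k,'floor',M@soc(k)+H,'rim',M@(soc(k)+[0,0,.052])+H,'top',M@(soc(k)+[0,0,.084])+H)
print('knob',M@[0,0,.136]+H)
# bar angle from red mask hull extents
def fb(q,full=False):
    a=-q[0];c,sn=np.cos(a),np.sin(a);r=[]
    P=[M@np.array([c*x-sn*y,sn*x+c*y,z])+H for x in(-.025,.025) for y in(-.007,.007) for z in(.123,.149)]
    for n in reds:
        v=cv2.convexHull(proj(n,P).astype(np.float32));mm=np.zeros((420*4,560*4),np.uint8)
        cv2.fillPoly(mm,[np.int32((v+.5)*4)],1);mm=cv2.resize(mm,(560,420),interpolation=cv2.INTER_AREA)if 0 else mm.reshape(420,4,560,4).mean((1,3))
        g=np.zeros((420,560));g[reds[n][:,1],reds[n][:,0]]=1;r.append(np.abs(mm-g).sum())
    return sum(r)
A=np.radians(np.arange(-60,61,4));V=[fb([a]) for a in A];i=np.argmin(V);print('bar turn',np.degrees(A[i]),np.round(V,0))
ang=A[i];tiles=[]
for n in('scene','top'):
    im=ims[n][:,:,::-1].copy();S=4;c=proj(n,[M@[0,0,.06]+H])[0].astype(int);w=50
    crop=cv2.resize(im[c[1]-w-15:c[1]+w,c[0]-w:c[0]+w],None,fx=S,fy=S,interpolation=cv2.INTER_CUBIC)
    def draw(P,col):
        q=((proj(n,[M@np.array(x)+H for x in P])-[c[0]-w,c[1]-w-15]+.5)*S).astype(int);cv2.polylines(crop,[q],False,col,1)
    t=np.linspace(0,2*np.pi,60)
    circ=lambda o,r:[o+[r*np.cos(a),r*np.sin(a),0] for a in t]
    draw(circ(np.array([0,0,.012]),.114),(255,255,0))
    for k,col in(('g',(255,0,255)),('o',(255,0,0))):draw(circ(soc(k)+[0,0,.052],.0345),col)
    draw(circ(soc('s')+[0,0,.084],.02),(0,255,255))
    cc,ss=np.cos(-ang),np.sin(-ang)
    draw([[cc*a-ss*b,ss*a+cc*b,.149] for a,b in((.025,.007),(.025,-.007),(-.025,-.007),(-.025,.007),(.025,.007))],(0,255,0))
    tiles.append(crop)
cv2.imwrite('pics/fit2.png',np.hstack(tiles))
E
```

```text
[218 270  17  27 256] [226.3125 284.4844]
red 54 300.4259259259259 173.16666666666666 292 306 169 179
[350 233  17  15 110] [357.9091 240.3455]
red 90 222.5 216.64444444444445 218 227 208 226
orange [ 0.4791 -0.1845  0.0072] [-0.9 -0.1  0.2  0.2 -2.6  1.7 -1.   0.4]
holder [  0.5951   0.1307 -12.5272]
g floor [0.569  0.2039 0.0737] rim [0.5436 0.2096 0.1188] top [0.528  0.213  0.1465]
o floor [0.5404 0.0754 0.0737] rim [0.515  0.0811 0.1188] top [0.4994 0.0845 0.1465]
knob [0.5287 0.1454 0.1958]
bar turn 16.0 [405. 406. 399. 393. 390. 382. 372. 360. 344. 330. 313. 293. 276. 255.
 239. 222. 211. 197. 186. 182. 183. 189. 198. 218. 236. 257. 274. 292.
 306. 327. 342.]
```

View pics/fit2.png

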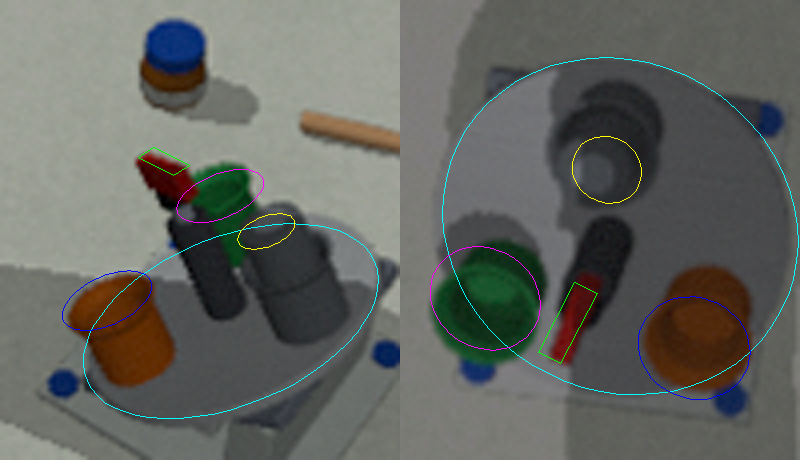

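```bash
cat > fit.py <<'E'
from h import *
from scipy.optimize import least_squares
np.set_printoptions(precision=4,suppress=True)
D=[];ims={}
M,H=Hpose([.593,.1365,-7.3])
for rep in range(3):
  for n in('scene','top'):
    ims[n]=manip.get_image(n)
    for k,off in(('stand',None),('holder',[0,0,0]),('socket_green',soc('g')),('socket_orange',soc('o')),('clamp_grip',[0,0,.136])):
        for e in manip.spot_point(n,k):
            w=c2w(n,e['centre'])
            if off is None: w=w+[0,0,.078];off=[0,0,0]
            if np.linalg.norm(M@np.array(off)+H-w)<.016:D.append((off,w))
def f(p):
    M,H=Hpose(p[:3]);return np.concatenate([(M@np.array(o)+H-w)/.004 for o,w in D])
s=least_squares(f,[.593,.137,-7],x_scale=[.01,.01,3],loss='soft_l1');print(len(D),'holder',s.x)
for o in [[0,0,0],soc('g'),soc('o'),[0,0,.136]]:
    r=np.array([w for q,w in D if np.allclose(q,o)]);M,H=Hpose(s.x);print(o,len(r),r.mean(0),M@np.array(o)+H)
for k in'go':print(k,'floor',M@soc(k)+H,'rim',M@(soc(k)+[0,0,.052])+H,'top',M@(soc(k)+[0,0,.084])+H)
tiles=[]
for n in('scene','top'):
    im=ims[n][:,:,::-1].copy();S=4;c=proj(n,[M@[0,0,.06]+H])[0].astype(int);w=50;print(n,c)
    crop=cv2.resize(im[c[1]-w-15:c[1]+w,c[0]-w:c[0]+w],None,fx=S,fy=S,interpolation=cv2.INTER_CUBIC)
    def draw(P,col):
        q=((proj(n,[M@np.array(x)+H for x in P])-[c[0]-w,c[1]-w-15]+.5)*S).astype(int);cv2.polylines(crop,[q],False,col,1)
    t=np.linspace(0,2*np.pi,60)
    circ=lambda o,r:[o+[r*np.cos(a),r*np.sin(a),0] for a in t]
    draw(circ(np.array([0,0,.012]),.114),(255,255,0))
    for k,col in(('g',(255,0,255)),('o',(255,0,0))):draw(circ(soc(k)+[0,0,.052],.0345),col)
    draw(circ(soc('s')+[0,0,.084],.02),(0,255,255))
    for ang,col in((0,(0,255,0)),):
      cc,ss=np.cos(-ang),np.sin(-ang)
      draw([[cc*a-ss*b,ss*a+cc*b,.149] for a,b in((.025,.007),(.025,-.007),(-.025,-.007),(-.025,.007),(.025,.007))],col)
    tiles.append(crop)
cv2.imwrite('pics/fit3.png',np.hstack(tiles))
E
python3 fit.py
```

```text
27 holder [ 0.5933  0.1361 -7.0328]
[0, 0, 0] 12 [0.5935 0.1371 0.0767] [0.5933 0.1361 0.078 ]
[-0.038   0.0658  0.017 ] 6 [0.5606 0.204  0.0712] [0.5602 0.2065 0.0737]
[-0.038  -0.0658  0.017 ] 5 [0.5437 0.0762 0.0748] [0.5441 0.0759 0.0737]
[0, 0, 0.136] 4 [0.5249 0.1448 0.1952] [0.5258 0.1445 0.1958]
g floor [0.5602 0.2065 0.0737] rim [0.5344 0.2097 0.1188] top [0.5185 0.2117 0.1465]
o floor [0.5441 0.0759 0.0737] rim [0.5183 0.0791 0.1188] top [0.5024 0.081  0.1465]
scene [308 194]
top [228 202]
```

View pics/fit3.png

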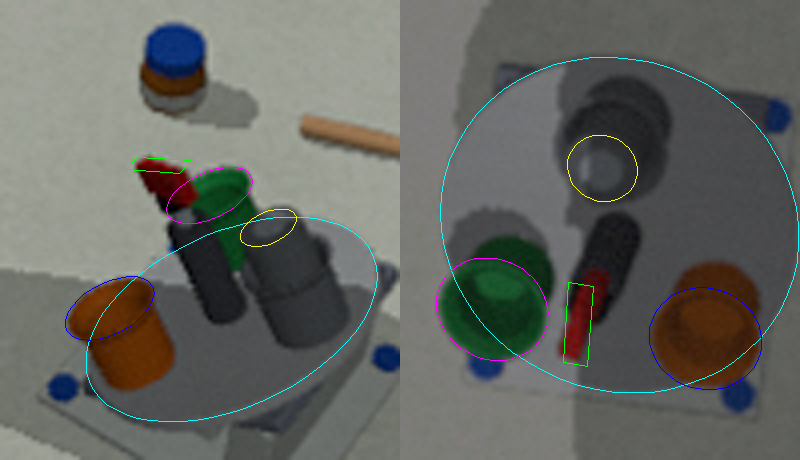

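The overlay now matches the cup rims in both views: green rim near top px (491,310) in the crop, orange near (705,338). Now I'll move above the green specimen.

Emit:
drive_tool --grip '[85,85,85,85,85,85,85,85,85,85,85,85]' --pt "0 0 0" --pt "0 0 0" --pt "0 0 0" --pt "21 -32 0" --pt "21 -32 0" --pt "21 -32 0" --pt "21 -32 0" --pt "21 -32 0" --pt "21 -32 0" --pt "21 -32 0" --pt "21 -32 0" --pt "21 -32 0" --turn '[0.181,0.181,0.181,0,0,0,0,0,0,0,0,0]' --newtons 10

```text
time: 5.9
position: [0.4683, -0.2843, 0.2188]
ee_rot: [180.0, -0.0, -7.1]
force: [-0.2, -0.5, -0.2]
grip_width: 0.085
grasp_force: 0.0
```

```bash
cat > rel.py <<'E'
import sys
from h import *
t=np.array([float(a) for a in sys.argv[1:4]]);o=manip.get_obs()
M=R.from_euler('xyz',o['ee_rot'],degrees=True).as_matrix()
print('t',o['time'],o['position'].round(4),np.round(o['ee_rot'],2),'go mm',(M.T@(t-o['position'])*1000).round(1),'F',np.round(o['force'],1),'q',np.round(o['joint_positions'],0))
E
python3 rel.py .4685 -.285 .068
```

```text
t 5.9 [ 0.4683 -0.2843  0.2188] [ 1.7999e+02 -2.0000e-02 -7.0600e+00] go mm [  0.3   0.6 150.8] F [-0.2 -0.5 -0.2] q [-37.  -1.  94.  -0.  87.  60.]
```

Emit:
drive_tool --grip '[85,85,85,85,85,30,30,30,30,30,30]' --pt "0 0 30" --pt "0 0 35" --pt "0 0 35" --pt "0 0 35" --pt "0 0 16" --pt "0 0 0" --pt "0 0 0" --pt "0 0 0" --pt "0 0 0" --pt "0 0 0" --pt "0 0 0" --turn '[0,0,0,0,0,0,0,0,0,0,0]' --newtons 10

```text
time: 7.28
position: [0.4678, -0.2855, 0.0681]
ee_rot: [180.0, -0.0, -7.1]
force: [0.2, 0.5, 2.9]
grip_width: 0.0397
grasp_force: 10.0
```

```bash
cat > path.py <<'E'
from h import *
import sys
np.set_printoptions(precision=4,suppress=True)
F=np.array([float(a) for a in sys.argv[1:3]]+[.0737]);yaw=np.radians(-7);d=np.array([np.cos(yaw),np.sin(yaw),0])
ov=float(sys.argv[3]) # distance of TCP below specimen top, mm
o=manip.get_obs();prev=o['position'];M=R.from_euler('xyz',o['ee_rot'],degrees=True).as_matrix()
def step(name,th,dz=0,marg=1.0):
    global prev
    t=np.radians(th);u=np.array([np.sin(t),np.cos(t)]);v=np.array([np.cos(t),-np.sin(t)])
    Cz=42-(47*np.cos(t)-40-2*marg)/np.sin(t) ; C=np.array([-23.5+marg,Cz])
    B=C+20*v; G=B+(84-ov/2)*u
    P=F+d*(G[0]*.866-G[1]*.5)/1e3+np.array([0,0,(.5*G[0]+.866*G[1]-ov/2+dz)/1e3])
    print(name,th,'Cz',round(Cz,1),'P',P,'move mm',(M.T@(P-prev)*1e3).round(1));prev=P
step('above',30,150);step('near',30,30);step('mouth',30,4)
for th in(27,24,21,18,15,12):step('in',th)
E
python3 path.py .5602 .2065 20
```

```text
above 30 Cz 44.6 P [0.5386 0.2092 0.3151] move mm [   9.6 -499.5 -247.1]
near 30 Cz 44.6 P [0.5386 0.2092 0.1951] move mm [ -0.1  -0.  120. ]
mouth 30 Cz 44.6 P [0.5386 0.2092 0.1691] move mm [-0. -0. 26.]
in 27 Cz 42.3 P [0.5359 0.2095 0.164 ] move mm [-2.7  0.   5.1]
in 24 Cz 39.7 P [0.5332 0.2098 0.1625] move mm [-2.7  0.   1.5]
in 21 Cz 36.8 P [0.5307 0.2101 0.1605] move mm [-2.5  0.   2. ]
in 18 Cz 33.3 P [0.5285 0.2104 0.1578] move mm [-2.3  0.   2.7]
in 15 Cz 28.9 P [0.5267 0.2106 0.1541] move mm [-1.8  0.   3.7]
in 12 Cz 22.9 P [0.5257 0.2107 0.1488] move mm [-1.  -0.   5.3]
```

Emit:
drive_tool --grip '[30,30,30,30,30,30]' --pt "0 0 -20" --pt "0 0 -44" --pt "0 0 -44" --pt "0 0 -44" --pt "0 0 -44" --pt "0 0 -44" --turn '[0,0,0,0,0,0]'

```text
time: 8.02
position: [0.4672, -0.2851, 0.3085]
ee_rot: [-180.0, 0.0, -7.1]
force: [1.1, -1.1, -2.7]
grip_width: 0.0396
grasp_force: 10.0
```

```bash
python3 path.py .5602 .2065 20
```

```text
above 30 Cz 44.6 P [0.5386 0.2092 0.3151] move mm [  10.1 -499.2   -6.3]
near 30 Cz 44.6 P [0.5386 0.2092 0.1951] move mm [  0.1   0.  120. ]
mouth 30 Cz 44.6 P [0.5386 0.2092 0.1691] move mm [ 0.  0. 26.]
in 27 Cz 42.3 P [0.5359 0.2095 0.164 ] move mm [-2.7  0.   5.1]
in 24 Cz 39.7 P [0.5332 0.2098 0.1625] move mm [-2.7  0.   1.5]
in 21 Cz 36.8 P [0.5307 0.2101 0.1605] move mm [-2.5  0.   2. ]
in 18 Cz 33.3 P [0.5285 0.2104 0.1578] move mm [-2.3  0.   2.7]
in 15 Cz 28.9 P [0.5267 0.2106 0.1541] move mm [-1.8  0.   3.7]
in 12 Cz 22.9 P [0.5257 0.2107 0.1488] move mm [-1.   0.   5.3]
```

Emit:
drive_tool --grip '[30,30,30,30,30,30,30,30,30,30,30,30]' --pt "0 -20 -2" --pt "1 -44 -2" --pt "1 -45 -2" --pt "1 -45 0" --pt "1 -45 0" --pt "1 -45 0" --pt "1 -45 0" --pt "1 -45 0" --pt "1 -45 0" --pt "1 -45 0" --pt "1 -45 0" --pt "0 -30 0" --turn '[0,0,0,0,0,0,0,0,0,0,0,0]'

```text
time: 9.52
position: [0.5374, 0.2112, 0.311]
ee_rot: [179.9, 0.2, -7.0]
force: [-0.2, -0.7, -0.8]
grip_width: 0.0398
grasp_force: 10.0
```

```bash
python3 path.py .5602 .2065 20|head -4
```

```text
above 30 Cz 44.6 P [0.5386 0.2092 0.3151] move mm [ 1.4  1.8 -4.1]
near 30 Cz 44.6 P [0.5386 0.2092 0.1951] move mm [  0.4  -0.1 120. ]
mouth 30 Cz 44.6 P [0.5386 0.2092 0.1691] move mm [ 0.1 -0.  26. ]
in 27 Cz 42.3 P [0.5359 0.2095 0.164 ] move mm [-2.7 -0.   5.1]
```

Emit:
drive_tool --grip '[30,30,30,30,30,30,30]' --pt "1 1.5 20" --pt "0 0 32" --pt "0 0 32" --pt "0 0 28" --pt "0 0 14" --pt "0 0 10" --pt "0 0 0" --turn '[0,0,0,0,0,0,0]'

```text
time: 10.4
position: [0.5391, 0.2068, 0.1769]
ee_rot: [180.0, 0.1, -7.1]
force: [-1.8, 0.2, -2.2]
grip_width: 0.0399
grasp_force: 10.0
```

```bash
python3 path.py .5602 .2065 20|sed -n '3,4p'
cat > look.py <<'E'
import sys
from h import *
x,y,z=map(float,sys.argv[2:5]);t=[]
for n in('scene','top'):
    im=manip.get_image(n)[:,:,::-1];c=proj(n,[[x,y,z]])[0].astype(int);w=50
    t.append(cv2.resize(im[c[1]-w:c[1]+w,c[0]-w:c[0]+w],(400,400),interpolation=cv2.INTER_CUBIC))
cv2.imwrite(sys.argv[1],np.clip(np.hstack(t)*1.6,0,255))
E
python3 look.py pics/a.png .54 .18 .15
```

```text
mouth 30 Cz 44.6 P [0.5386 0.2092 0.1691] move mm [ 0. -0. 26.]
in 27 Cz 42.3 P [0.5359 0.2095 0.164 ] move mm [-2.7  0.   5.1][ WARN:0@6.295] global loadsave.cpp:1063 imwrite_ Unsupported depth image for selected encoder is fallbacked to CV_8U.
```

View pics/a.png

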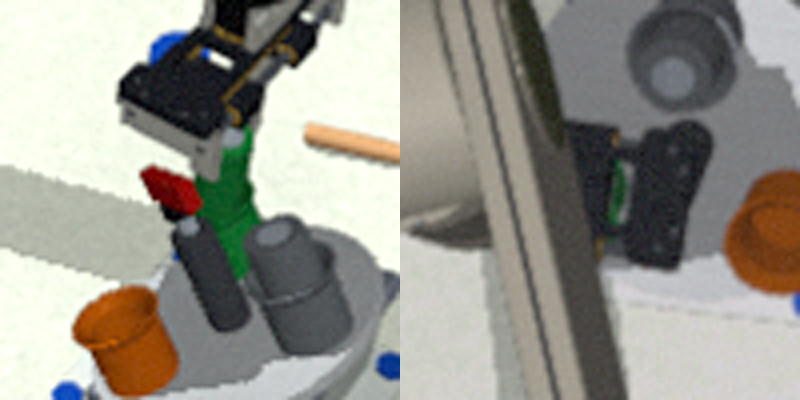

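The green specimen hangs over the mouth of the green cup at scene crop px (225,190), and the knob is untouched. I'll continue with the tilting insertion.

Emit:
drive_tool --grip '[30,30,30,30,30,30,30,30]' --pt "0 -2.4 4" --pt "0 0 4" --pt "-2.7 0 5" --pt "-2.7 0 1.5" --pt "-2.5 0 2" --pt "-2.3 0 2.7" --pt "-1.8 0 3.7" --pt "0 0 0" --turn '[0,0,0,0,0,0,0,0]'

```text
time: 11.5
position: [0.5305, 0.2108, 0.1581]
ee_rot: [-179.9, -0.4, -7.1]
force: [2.1, -2.9, 11.9]
grip_width: 0.0398
grasp_force: 10.0
```

```bash
python3 look.py pics/b.png .53 .18 .15 2>/dev/null; python3 rel.py .5257 .2107 .1488
```

```text
t 11.6 [0.5305 0.2108 0.1581] [-179.92   -0.38   -7.08] go mm [-4.9  0.7  9.2] F [ 2.6 -3.5 11.8] q [ 17.   5.  95.  -0.  80. 114.]
```

View pics/b.png

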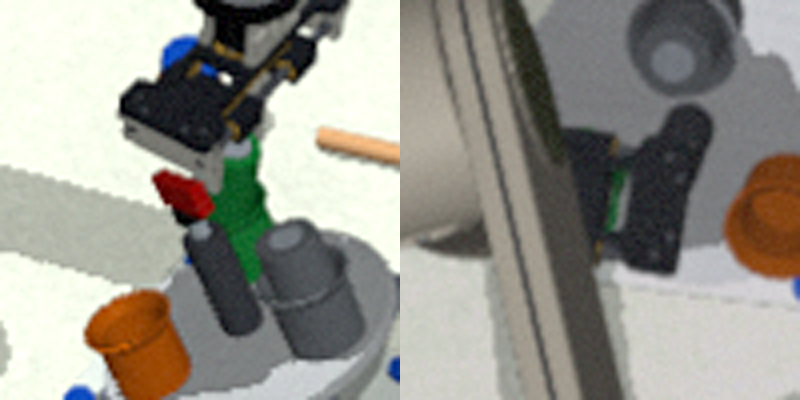

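The specimen is partly in the mouth with about 12 N upward on it. I'll keep going and lean it more towards the robot.

Emit:
drive_tool --grip '[30,30,30,30,30,30,30]' --pt "-3 0 0" --pt "-3 0 0" --pt "-2 0 2" --pt "0 0 3" --pt "0 0 3" --pt "0 0 2" --pt "0 0 0" --turn '[0,0,0,0,0,0,0]'

```text
time: 12.48
position: [0.5207, 0.212, 0.1459]
ee_rot: [-180.0, -0.1, -7.1]
force: [0.0, -1.5, 5.6]
grip_width: 0.0342
grasp_force: 8.7
```

```bash
python3 rel.py .5257 .2107 .1488
```

```text
t 12.475 [0.5207 0.212  0.1459] [-1.7996e+02 -1.1000e-01 -7.0600e+00] go mm [ 5.2  0.7 -2.9] F [ 0.  -1.5  5.6] q [ 17.   4.  97.  -0.  79. 114.]
```

Emit:
drive_tool --grip '[54,54,54,54,54,54]' --pt "0 0 0" --pt "0 0 0" --pt "0 0 0" --pt "0 0 0" --pt "0 0 -25" --pt "0 0 -45" --turn '[0,0,0,0,0,0]'

```text
time: 13.22
position: [0.5185, 0.2114, 0.2131]
ee_rot: [179.9, 0.3, -7.1]
force: [1.2, 0.4, 0.7]
grip_width: 0.054
grasp_force: 0.0
```

```bash
python3 look.py pics/c.png .53 .18 .15 2>/dev/null
python3 - <<'E'
from h import *
np.set_printoptions(precision=4,suppress=True)
M,H=Hpose([.5933,.1361,-7.03]);F=M@soc('g')+H
for n in('scene','top'):
    for e in manip.spot_point(n,'specimen_green'): w=c2w(n,e['centre']);print(n,e['conf'],w,'in socket',M.T@(w-F))
    for e in manip.recognise(n,'specimen_green'): w=c2w(n,e['centre']);print(n,e['conf'],w,'vis in socket',M.T@(w-F))
E
```

```text
scene 0.76 [0.5371 0.2085 0.1001] in socket [-0.0069 -0.0008  0.0344]
scene 0.53 [0.5438 0.198  0.1739] vis in socket [ 0.0368 -0.0104  0.0944]
scene 0.43 [0.6579 0.4235 0.0214] vis in socket [ 0.0348  0.2273 -0.0805]
```

View pics/c.png

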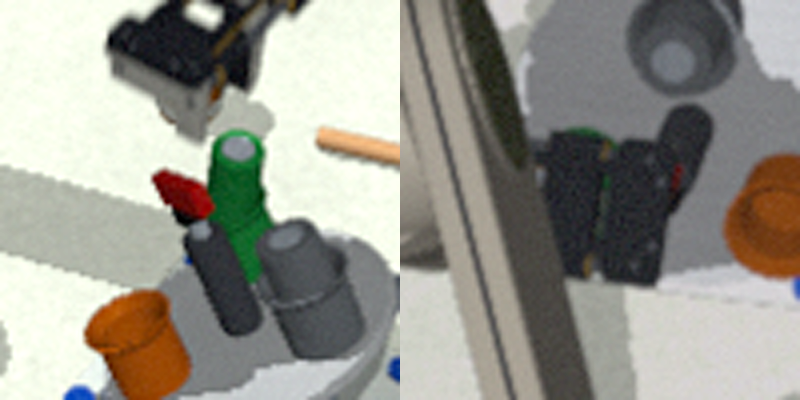

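The specimen stands vertically in the mouth: steel end at scene crop px (238,150), base about 34 mm above the socket floor. I'll turn the gripper so it closes along the slope, straddle the top and tip it towards the robot.

Emit:
drive_tool --grip '[64,64,64,64,64,64,64,64,64,64,64]' --pt "0 0 -25" --pt "19 0 0" --pt "0 0 0" --pt "0 0 0" --pt "0 0 0" --pt "0 0 0" --pt "0 0 0" --pt "0 0 0" --pt "0 0 0" --pt "0 0 0" --pt "0 0 0" --turn '[0,0,-0.1745,-0.1745,-0.1745,-0.1745,-0.1745,-0.1745,-0.1745,-0.1745,-0.1745]'

```text
time: 14.9
position: [0.538, 0.2093, 0.2377]
ee_rot: [-179.8, 0.1, 83.3]
force: [-0.1, -0.3, -0.1]
grip_width: 0.0637
grasp_force: 0.0
```

```bash
python3 rel.py .537 .2085 .165
```

```text
t 14.9 [0.538  0.2093 0.2377] [-1.7983e+02  7.0000e-02  8.3250e+01] go mm [-0.8 -0.7 72.7] F [-0.1 -0.3 -0.1] q [16.  4. 87.  0. 89. 23.]
```

Emit:
drive_tool --grip '[64,64,64,64,64,64,64,64,64,64]' --pt "0 0 25" --pt "0 0 25" --pt "0 0 22" --pt "0 -8 0" --pt "0 -7 0" --pt "0 -6 0" --pt "0 -6 0" --pt "0 -6 0" --pt "0 -6 0" --pt "0 0 0" --turn '[0,0,0,0,0,0,0,0,0,0]'

```text
time: 16.15
position: [0.4998, 0.2145, 0.1678]
ee_rot: [180.0, -0.0, 82.9]
force: [0.2, 0.1, -0.1]
grip_width: 0.0643
grasp_force: 0.0
```

```bash
cat > chk.py <<'E'
from h import *
import sys
np.set_printoptions(precision=4,suppress=True)
M,H=Hpose([.5933,.1361,-7.03]);nm=sys.argv[1];F=M@soc(nm[0])+H
for n in('scene','top'):
    manip.get_image(n)
    for e in manip.spot_point(n,'specimen_'+nm):
        w=c2w(n,e['centre']);print(n,round(e['conf'],2),w,'in socket mm',(M.T@(w-F)*1e3).round(1))
E
python3 chk.py green;python3 rel.py .537 .2085 .165;python3 look.py pics/d.png .53 .18 .15 2>/dev/null
```

```text
scene 0.64 [0.5562 0.2065 0.0754] in socket mm [-2.6 -0.5  3.5]
top 0.63 [0.5533 0.2017 0.0747] in socket mm [-5.  -5.6  4. ]
t 16.35 [0.5003 0.2143 0.1677] [180.     0.    82.92] go mm [-1.3 37.1  2.7] F [-0.8  0.6  0.4] q [18.  1. 98. -0. 82. 25.]
```

View pics/d.png

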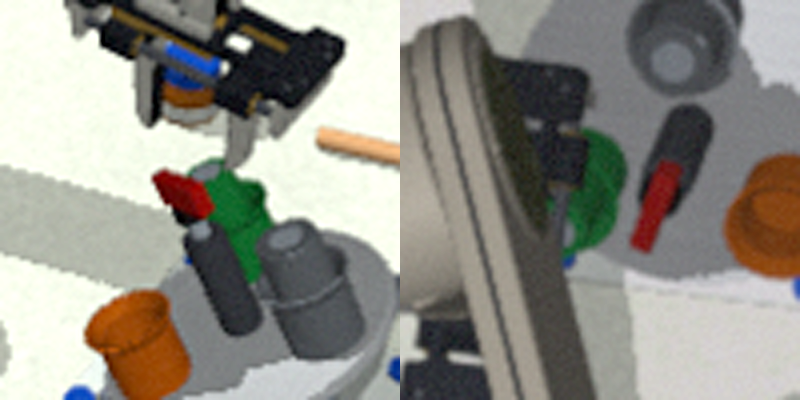

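The green one has dropped home: steel end at scene crop px (205,172), base within about 4 mm of the socket floor. Orange next, with the same gripper orientation.

Emit:
drive_tool --grip '[70,75,80,85,85,85,85,85,85,85,85,85]' --pt "0 0 -45" --pt "0 0 -45" --pt "-20 1 0" --pt "-42 3 0" --pt "-45 3 0" --pt "-45 3 0" --pt "-45 3 0" --pt "-45 3 0" --pt "-45 3 0" --pt "-45 3 0" --pt "-45 3 0" --pt "-20 1 0" --turn '[0,0,0,0,0,0,0,0,0,0,0,0]'

```text
time: 17.95
position: [0.4761, -0.185, 0.2566]
ee_rot: [-179.9, -0.0, 82.8]
force: [-1.0, 0.0, -0.2]
grip_width: 0.0846
grasp_force: 0.0
```

```bash
python3 chk.py green; python3 chk.py orange; python3 rel.py .477 -.183 .068
```

```text
scene 0.6 [0.5583 0.2037 0.0753] in socket mm [-0.6 -3.   2.2]
top 0.68 [0.5551 0.2008 0.0747] in socket mm [-3.4 -6.2  3.1]
scene 0.76 [ 0.4818 -0.1797  0.0064] in socket mm [ -60.1 -261.2  -43. ]
top 0.51 [ 0.3336 -0.1926  0.0025] in socket mm [-188.2 -292.2   26.4]
top 0.49 [ 0.4786 -0.1856  0.0027] in socket mm [ -64.2 -267.5  -45. ]
t 18.35 [ 0.4773 -0.1817  0.2578] [ 1.7999e+02 -1.0000e-02  8.3020e+01] go mm [ -1.4  -0.2 189.8] F [ 0.   0.4 -0. ] q [-27.  -7.  96.   0.  91. -20.]
```

Emit:
drive_tool --grip '[85,85,85,85,85,30,30,30,30,30,30]' --pt "-1 0 35" --pt "0 0 45" --pt "0 0 45" --pt "0 0 45" --pt "0 0 20" --pt "0 0 0" --pt "0 0 0" --pt "0 0 0" --pt "0 0 0" --pt "0 0 0" --pt "0 0 0" --turn '[0,0,0,0,0,0,0,0,0,0,0]' --newtons 12

```text
time: 19.73
position: [0.4774, -0.184, 0.0683]
ee_rot: [179.9, 0.0, 82.9]
force: [0.4, -1.3, 2.0]
grip_width: 0.0398
grasp_force: 12.0
```

Emit:
drive_tool --grip '[30,30,30,30,30]' --pt "0 0 -20" --pt "0 0 -45" --pt "0 0 -45" --pt "0 0 -45" --pt "0 0 -45" --turn '[0,0,0,0,0]'

```text
time: 20.35
position: [0.4764, -0.1836, 0.2686]
ee_rot: [-179.9, -0.0, 82.9]
force: [0.8, 0.5, -1.6]
grip_width: 0.0396
grasp_force: 12.0
```

```bash
python3 path.py .5441 .0759 20 | head -3
```

```text
above 30 Cz 44.6 P [0.5225 0.0786 0.3151] move mm [265.8  13.3 -46.3]
near 30 Cz 44.6 P [0.5225 0.0786 0.1951] move mm [ -0.    0.1 120. ]
mouth 30 Cz 44.6 P [0.5225 0.0786 0.1691] move mm [-0.  0. 26.]
```

Emit:
drive_tool --grip '[30,30,30,30,30,30,30,30,30]' --pt "20 1 0" --pt "38 2 0" --pt "40 2 0" --pt "40 2 0" --pt "40 2 0" --pt "40 2 0" --pt "30 2 0" --pt "18 0 0" --pt "0 0 0" --turn '[0,0,0,0,0,0,0,0,0]'

```text
time: 21.48
position: [0.5224, 0.0792, 0.2673]
ee_rot: [-179.9, 0.0, 83.0]
force: [-0.1, -0.4, -2.3]
grip_width: 0.04
grasp_force: 12.0
```

```bash
python3 rel.py .5225 .0786 .166
```

```text
t 21.475 [0.5224 0.0792 0.2673] [-1.7995e+02  2.0000e-02  8.3010e+01] go mm [ -0.5   0.3 101.3] F [-0.1 -0.4 -2.3] q [ 3. -5. 92. -0. 92. 10.]
```

Emit:
drive_tool --grip '[30,30,30,30,30,30,64,64,64,64]' --pt "0 0 25" --pt "0 0 30" --pt "0 0 25" --pt "0 0 12" --pt "0 0 8" --pt "0 0 0" --pt "0 0 0" --pt "0 0 0" --pt "0 0 0" --pt "0 0 0" --turn '[0,0,0,0,0,0,0,0,0,0]'

```text
time: 22.72
position: [0.5229, 0.0786, 0.1681]
ee_rot: [180.0, -0.0, 82.9]
force: [-0.3, -0.7, 0.8]
grip_width: 0.0638
grasp_force: 0.0
```

```bash
python3 chk.py orange
```

```text
scene 0.81 [0.5254 0.0842 0.0973] in socket mm [-5.2  6.  30.3]
scene 0.65 [ 0.3329 -0.192   0.0037] in socket mm [-188.2 -291.6   27.8]
top 0.88 [ 0.3308 -0.1916  0.0013] in socket mm [-191.3 -291.6   26.8]
```

Same state as green before its tip. Now I'll tip this one.

Emit:
drive_tool --grip '[64,64,64,64,64,64,64,64,64]' --pt "0 -8 0" --pt "0 -7 0" --pt "0 -6 0" --pt "0 -6 0" --pt "0 -6 0" --pt "0 -6 0" --pt "0 0 0" --pt "0 0 -40" --pt "0 0 -45" --turn '[0,0,0,0,0,0,0,0,0]'

```text
time: 24.05
position: [0.4832, 0.0833, 0.2527]
ee_rot: [-179.9, 0.0, 82.9]
force: [0.9, -0.1, 0.1]
grip_width: 0.0643
grasp_force: 0.0
```

```bash
python3 chk.py orange; python3 chk.py green; python3 look.py pics/e.png .52 .14 .15 2>/dev/null
```

```text
scene 0.81 [ 0.3301 -0.1963  0.0003] in socket mm [-191.8 -296.3   26. ]
scene 0.69 [0.438  0.1002 0.0916] in socket mm [-84.9  11.2  69.7]
top 0.97 [ 0.3326 -0.1947  0.001 ] in socket mm [-189.5 -294.4   25.4]
top 0.2 [ 0.6944 -0.1115  0.0027] in socket mm [ 113.5 -167.5 -147.5]
```

View pics/e.png

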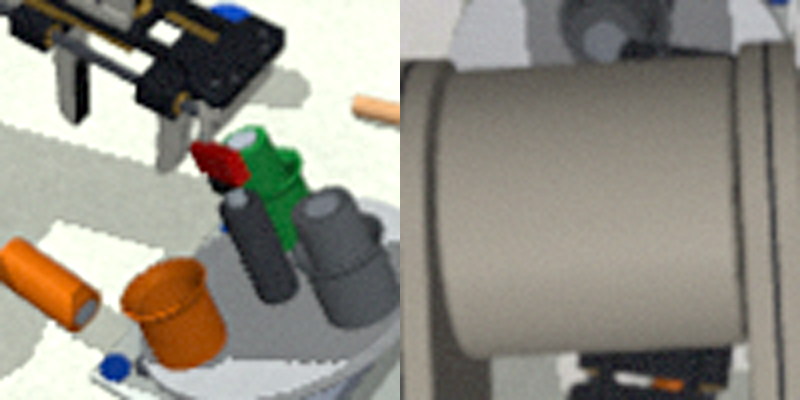

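The orange specimen tipped out and is lying in front of the holder, around scene crop px (50,285), steel end at (88,308). I'll move the arm clear and measure where it comes to rest.

Emit:
drive_tool --grip '[85,85,85,85,85,85,85,85,85,85]' --pt "0 0 -40" --pt "-20 0 -30" --pt "-45 0 0" --pt "-45 0 0" --pt "-45 0 0" --pt "-45 0 0" --pt "-45 0 0" --pt "-40 0 0" --pt "-20 0 0" --pt "0 0 0" --turn '[0,0,0,0,0,0,0,0,0,0]'

```text
time: 25.8
position: [0.446, -0.2199, 0.3221]
ee_rot: [-179.9, -0.0, 82.8]
force: [-0.5, -0.0, -0.1]
grip_width: 0.0848
grasp_force: 0.0
```

```bash
cat > fo.py <<'E'
from h import *
np.set_printoptions(precision=4,suppress=True)
for n in('scene','top'):
    im=manip.get_image(n)
    hsv=cv2.cvtColor(im,cv2.COLOR_RGB2HSV)
    m=((hsv[...,0]>4)&(hsv[...,0]<20)&(hsv[...,1]>130)&(hsv[...,2]>50)).astype(np.uint8)
    nn,l,st,ce=cv2.connectedComponentsWithStats(m)
    for i in range(1,nn):
        if st[i,4]>60:
            pts=np.argwhere(l==i)[:,::-1].astype(np.float32);r=cv2.minAreaRect(pts)
            print(n,st[i],ce[i],'rect',np.round(r[0],1),np.round(r[1],1),round(r[2]),'z20',onz(n,ce[i],.02))
    for e in manip.spot_point(n,'specimen_orange'): print(n,'spot',round(e['conf'],2),c2w(n,e['centre']))
    for e in manip.recognise(n,'specimen_orange'): print(n,'rec',round(e['conf'],2),c2w(n,e['centre']))
E
python3 fo.py; python3 chk.py green
```

```text
scene [158   0  31  18 298] [170.0168   5.7517] rect [173.    8.5] [17. 30.] 90 z20 [-0.6197  0.9825  0.02  ]
scene [  0  35  72  56 631] [34.0713 61.5737] rect [34.1 61.6] [ 8.4 88.3] 56 z20 [-0.8586  0.3109  0.02  ]
scene [ 17  94  38  51 801] [ 35.1049 118.6891] rect [ 34.9 120.4] [54.2 23.8] 70 z20 [-0.5518  0.0487  0.02  ]
scene [293 145  16   8  66] [300.5455 149.4545] rect [300.3 149.1] [15.4  6.4] 8 z20 [0.4185 0.3904 0.02  ]
scene [243 194  27  23 299] [255.4247 204.3579] rect [255.8 204.5] [26.7 12. ] 36 z20 [0.4018 0.1037 0.02  ]
scene [275 199  27  28 493] [288.5781 211.9635] rect [288.8 212.1] [26.8 21.9] 63 z20 [0.5081 0.1283 0.02  ]
scene [166 244  26  36 518] [179.61   263.0058] rect [178.9 261.1] [35.8 19.5] 68 z20 [ 0.3171 -0.1848  0.02  ]
scene spot 0.81 [0.3642 0.1136 0.0214]
scene spot 0.71 [ 0.331  -0.1911  0.0028]
scene spot 0.61 [0.5263 0.1437 0.194 ]
scene rec 0.79 [0.4101 0.0997 0.0361]
scene rec 0.75 [ 0.3449 -0.2016  0.1   ]
top [241 203  27  30 621] [254.7536 218.0258] rect [254.  217.5] [29. 26.] 90 z20 [0.5342 0.0827 0.02  ]
top [237 251  20  33 434] [246.4217 267.2535] rect [246.5 267.3] [13.9 31.5] 13 z20 [0.4035 0.102  0.02  ]
top [350 287  28  25 324] [362.0648 297.7685] rect [363.4 297.9] [28.6 21. ] 37 z20 [ 0.3293 -0.2023  0.02  ]
top spot 0.95 [0.3599 0.1051 0.0182]
top spot 0.76 [ 0.331  -0.193  -0.0003]
top spot 0.35 [0.5567 0.2036 0.0751]
top rec 0.93 [0.3999 0.1007 0.0335]
top rec 0.84 [ 0.3339 -0.1852  0.1152]
scene 0.57 [0.5563 0.2039 0.073 ] in socket mm [-3.5 -3.   1.2]
top 0.83 [0.5563 0.2044 0.0741] in socket mm [-3.  -2.6  2.1]
```

Scene and top agree that the orange specimen lies on the bench with its centre at about (0.4025, 0.1025, 0.02), steel end towards +x. I'll grip it lightly near the steel end and lift so it swings upright.

Emit:
drive_tool --grip '[85,85,85,85,85,85,85,85,85]' --pt "20 -4 0" --pt "40 -7 0" --pt "42 -7 0" --pt "42 -7 0" --pt "42 -7 0" --pt "42 -7 0" --pt "42 -7 0" --pt "34 -6 0" --pt "10 -2 0" --turn '[0,0,0,0,0,0,0,0,0]'

```text
time: 27.42
position: [0.4306, 0.1012, 0.3229]
ee_rot: [180.0, -0.0, 83.1]
force: [-0.7, -0.3, 0.5]
grip_width: 0.0849
grasp_force: 0.0
```

Emit:
drive_tool --grip '[70,70,70,70,70,70,70,70,70,70,70,70]' --pt "0 0 0" --pt "0 0 0" --pt "0 0 0" --pt "0 0 0" --pt "0 0 0" --pt "0 0 0" --pt "0 0 0" --pt "0 0 0" --pt "0 0 0" --pt "0 0 30" --pt "0 0 45" --pt "0 0 45" --turn '[0.178,0.178,0.178,0.178,0.178,0.178,0.178,0.178,0.178,0,0,0]'

```text
time: 28.92
position: [0.4314, 0.0986, 0.2018]
ee_rot: [180.0, -0.1, -8.9]
force: [0.2, -0.3, -0.3]
grip_width: 0.0702
grasp_force: 0.0
```

```bash
python3 rel.py .430 .098 .010; python3 fo.py | grep -E "spot|rec 0|top \["
```

```text
t 28.925 [0.4314 0.0986 0.2018] [ 1.80e+02 -6.00e-02 -8.89e+00] go mm [ -1.5   0.8 191.8] F [ 0.2 -0.3 -0.3] q [  6. -17. 110.  -0.  87. 105.]
scene spot 0.86 [0.3647 0.1165 0.0152]
scene spot 0.65 [ 0.3313 -0.1925  0.0004]
scene rec 0.96 [ 0.3443 -0.2012  0.099 ]
scene rec 0.61 [0.4145 0.0998 0.0348]
top [241 203  27  26 443] [254.8623 214.4808] rect [254.9 214.5] [26.4 24.1] 7 z20 [0.5436 0.0826 0.02  ]
top [350 289  28  23 246] [364.2398 299.374 ] rect [364.8 298.9] [25.7 21. ] 38 z20 [ 0.3252 -0.208   0.02  ]
top spot 0.66 [ 0.3306 -0.1955  0.0026]
top spot 0.51 [0.5586 0.2055 0.0718]
top rec 0.73 [ 0.6818 -0.1041  0.1143]
top rec 0.58 [ 0.3341 -0.1868  0.1133]
top rec 0.57 [0.5984 0.1339 0.109 ]
```

Still resting in place. I'll descend and grip at 3 N.

Emit:
drive_tool --grip '[70,70,70,70,70,70,30,30,30,30,30,30]' --pt "-1 0 30" --pt "0 0 42" --pt "0 0 45" --pt "0 0 40" --pt "0 0 25" --pt "0 0 9" --pt "0 0 0" --pt "0 0 0" --pt "0 0 0" --pt "0 0 0" --pt "0 0 0" --pt "0 0 0" --turn '[0,0,0,0,0,0,0,0,0,0,0,0]' --newtons 3.5

```text
time: 30.72
position: [0.4313, 0.0992, 0.0124]
ee_rot: [-180.0, -0.1, -8.9]
force: [1.7, 0.2, 5.5]
grip_width: 0.0398
grasp_force: 3.5
```

Emit:
drive_tool --grip '[30,30,30,30,30,30,30,30,30,30,30]' --pt "-4 0 -12" --pt "-7 0 -11" --pt "-9 0 -9" --pt "-9 0 -8" --pt "-11 0 -6" --pt "-12 0 -4" --pt "-9 0 -1.5" --pt "-9 0 -0.5" --pt "-9 0 0" --pt "-4 0 1" --pt "0 0 0" --turn '[0,0,0,0,0,0,0,0,0,0,0]'

```text
time: 32.1
position: [0.3481, 0.112, 0.0626]
ee_rot: [180.0, 0.0, -8.9]
force: [-0.4, 0.2, 2.7]
grip_width: 0.0401
grasp_force: 3.5
```

```bash
python3 rel.py .36 .11 .06; python3 fo.py | grep -E "spot|rec 0"
```

```text
t 32.1 [0.3481 0.112  0.0626] [ 1.80e+02  2.00e-02 -8.85e+00] go mm [12.1  0.1  2.6] F [-0.4  0.2  2.7] q [ 10. -24. 131.   0.  74. 109.]
scene spot 0.7 [ 0.333  -0.1932  0.0033]
scene spot 0.47 [0.3423 0.1184 0.0046]
scene spot 0.4 [0.6348 0.4292 0.0017]
scene rec 0.59 [ 0.3433 -0.2025  0.101 ]
scene rec 0.55 [0.3615 0.1047 0.0634]
scene rec 0.39 [0.5914 0.1144 0.1194]
top spot 0.61 [ 0.3289 -0.193   0.0007]
top rec 0.59 [ 0.3351 -0.1859  0.1182]
```

It's upright. I'll let it settle, regrip firmly and lift.

Emit:
drive_tool --grip '[52,52,52,30,30,30,30,30,30,30,30,30]' --pt "0 0 0" --pt "0 0 0" --pt "-3 0 0" --pt "0 0 0" --pt "0 0 0" --pt "0 0 0" --pt "0 0 0" --pt "0 0 -20" --pt "10 0 -40" --pt "10 0 -45" --pt "10 0 -45" --pt "0 0 -40" --turn '[0,0,0,0,0,0,0,0,0,0,0,0]' --newtons 12

```text
time: 33.9
position: [0.3755, 0.1076, 0.2542]
ee_rot: [180.0, -0.0, -8.9]
force: [0.9, 0.9, -2.8]
grip_width: 0.0398
grasp_force: 12.0
```

```bash
python3 rel.py .5225 .0786 .26; python3 fo.py | grep -E "spot|rec 0|scene \["
```

```text
t 33.9 [0.3755 0.1076 0.2542] [ 1.80e+02 -2.00e-02 -8.88e+00] go mm [149.7   5.9  -5.8] F [ 0.9  0.9 -2.8] q [  8. -27. 112.  -0.  95. 107.]
scene [  0  32  79  58 663] [37.0317 59.5173] rect [37.1 59.6] [ 7.8 94.3] 56 z20 [-0.859   0.3281  0.02  ]
scene [ 17  94  36  51 731] [ 34.4651 118.2339] rect [ 34.  120.7] [53.8 23.1] 72 z20 [-0.5561  0.0493  0.02  ]
scene [238 139  14  29 246] [245.5976 156.2358] rect [244.2 153.2] [28.  12.9] 87 z20 [0.2653 0.2682 0.02  ]
scene [293 145  16   8  65] [300.4308 149.4462] rect [300.3 149.1] [15.3  6.4] 8 z20 [0.4182 0.3903 0.02  ]
scene [275 199  27  27 495] [288.4707 211.8505] rect [287.6 212.7] [26.9 22.5] 70 z20 [0.5076 0.1285 0.02  ]
scene [166 244  26  36 516] [179.593  263.0233] rect [178.9 261.1] [35.8 19.5] 68 z20 [ 0.3171 -0.1848  0.02  ]
scene spot 0.64 [0.3742 0.1166 0.191 ]
scene spot 0.63 [0.6318 0.4291 0.0007]
scene spot 0.6 [ 0.3333 -0.1906  0.0008]
scene rec 0.77 [0.3847 0.1024 0.2379]
scene rec 0.74 [ 0.3421 -0.2022  0.0986]
top spot 0.61 [ 0.3315 -0.1927  0.0041]
top rec 0.76 [ 0.3347 -0.1827  0.1167]
```

Emit:
drive_tool --grip '[30,30,30,30,30,30]' --pt "15 3 -5" --pt "35 2 -5" --pt "40 1 -5" --pt "38 0 0" --pt "17 0 0" --pt "5 0 0" --turn '[0,0,0,0,0,0]'

```text
time: 34.95
position: [0.5219, 0.0784, 0.2653]
ee_rot: [180.0, 0.2, -8.9]
force: [-0.0, 0.0, -2.1]
grip_width: 0.0401
grasp_force: 12.0
```

Emit:
drive_tool --grip '[30,30,30,30,30,30,30,30,30,30]' --pt "0 0 0" --pt "0 0 0" --pt "0 0 0" --pt "0 0 0" --pt "0 0 0" --pt "0 0 0" --pt "0 0 0" --pt "0 0 0" --pt "0 0 0" --pt "0 0 0" --turn '[-0.178,-0.178,-0.178,-0.178,-0.178,-0.178,-0.178,-0.178,-0.178,0]'

```text
time: 36.2
position: [0.5214, 0.0789, 0.2669]
ee_rot: [-179.9, 0.0, 82.9]
force: [0.1, 0.2, -1.8]
grip_width: 0.0393
grasp_force: 12.0
```

```bash
python3 rel.py .5225 .0786 .166
```

```text
t 36.2 [0.5214 0.0789 0.2669] [-1.7992e+02  1.0000e-02  8.2880e+01] go mm [-1.000e-01  1.200e+00  1.009e+02] F [ 0.1  0.2 -1.8] q [ 3. -5. 93.  0. 92. 10.]
```

Emit:
drive_tool --grip '[30,30,30,30,30,30,80,80,80,80,80]' --pt "0 1 25" --pt "0 0 30" --pt "0 0 25" --pt "0 0 12" --pt "0 0 9" --pt "0 0 4" --pt "0 0 0" --pt "0 0 0" --pt "0 0 0" --pt "0 0 -5" --pt "0 -10 0" --turn '[0,0,0,0,0,0,0,0,0,0,0]'

```text
time: 37.58
position: [0.5139, 0.0798, 0.1685]
ee_rot: [179.9, -0.0, 82.9]
force: [0.3, -0.1, 0.2]
grip_width: 0.0794
grasp_force: 0.0
```

```bash
python3 rel.py .5225 .0786 .17;python3 chk.py orange
```

```text
t 37.575 [0.5139 0.0798 0.1685] [ 1.7992e+02 -1.0000e-02  8.2910e+01] go mm [-0.1  8.6 -1.4] F [ 0.3 -0.1  0.2] q [  3.  -3. 102.  -0.  82.  10.]
scene 0.76 [0.5458 0.0825 0.0734] in socket mm [ 0.6  6.8 -0.7]
scene 0.69 [ 0.3324 -0.1936 -0.0003] in socket mm [-190.4 -293.3   24.5]
top 0.6 [ 0.3344 -0.1925  0.0026] in socket mm [-187.4 -292.    26.1]
```

It already dropped home on release. I'll lift clear without tipping and check.

Emit:
drive_tool --grip '[80,80,80,60,30,0,0,0]' --pt "0 0 -20" --pt "0 0 -45" --pt "0 0 -45" --pt "-20 0 0" --pt "-40 0 0" --pt "-45 0 0" --pt "-45 0 0" --pt "-40 0 0" --turn '[0,0,0,0,0,0,0,0]'

```text
time: 38.78
position: [0.4897, -0.1102, 0.2777]
ee_rot: [180.0, 0.0, 82.9]
force: [-0.6, -0.5, -0.6]
grip_width: 0.0345
grasp_force: 0.0
```

```bash
python3 chk.py orange;python3 chk.py green
python3 - <<'E'
from h import *
np.set_printoptions(precision=4,suppress=True)
M,H=Hpose([.5933,.1361,-7.03])
ims={n:manip.get_image(n) for n in('scene','top')}
# steel discs: expected pixel vs grey blob
for k in'og':
    for n,im in ims.items():
        u=proj(n,[M@(soc(k)+[-.003,0,.084])+H])[0];x,y=u.astype(int)
        p=im[y-12:y+13,x-12:x+13].astype(int);s=p.max(2)-p.min(2)
        m=((s<25)&(p.min(2)>60)).astype(np.uint8);nn,l,st,ce=cv2.connectedComponentsWithStats(m)
        print(k,n,u,[(tuple(np.round(ce[i]+[x-12,y-12],1)),st[i,4]) for i in range(1,nn) if 8<st[i,4]<120])
# bar angle
reds={}
for n,im in ims.items():
    im=im.astype(int);c=proj(n,[[.526,.1445,.196]])[0]
    m=(im[...,0]>60)&(im[...,1]<.4*im[...,0])&(im[...,2]<.45*im[...,0]);yy,xx=np.mgrid[:420,:560]
    reds[n]=m&(np.hypot(xx-c[0],yy-c[1])<18);print('red',n,reds[n].sum())
def fb(a,dz):
    c,s=np.cos(-a),np.sin(-a);r=0
    P=[M@np.array([c*x-s*y,s*x+c*y,z-dz])+H for x in(-.025,.025) for y in(-.007,.007) for z in(.123,.149)]
    for n in reds:
        v=cv2.convexHull(proj(n,P).astype(np.float32));mm=np.zeros((1680,2240),np.uint8)
        cv2.fillPoly(mm,[np.int32((v+.5)*4)],1);r+=np.abs(mm.reshape(420,4,560,4).mean((1,3))-reds[n]).sum()
    return r
print(sorted((round(fb(np.radians(a),0)),a) for a in range(-40,61,4))[:4])
E
python3 rel.py .526 .1445 .21
```

```text
scene 0.91 [ 0.3315 -0.1945 -0.0003] in socket mm [-191.1 -294.3   24.9]
scene 0.74 [0.5442 0.0817 0.0731] in socket mm [-0.9  5.8 -0.2]
top 0.92 [ 0.332  -0.1904  0.    ] in socket mm [-191.  -290.2   25.2]
top 0.88 [0.54   0.075  0.0724] in socket mm [-4.1 -1.3  0.9]
scene 0.63 [0.5561 0.2028 0.0738] in socket mm [-3.1 -4.1  1.9]
top 0.79 [0.556  0.2052 0.0721] in socket mm [-4.3 -1.8  0.6]
o scene [279.6924 196.8585] [((np.float64(276.1), np.float64(201.9)), np.int32(56))]
o top [252.1011 228.3198] [((np.float64(252.0), np.float64(229.0)), np.int32(63))]
g scene [305.2256 168.7106] [((np.float64(294.4), np.float64(178.0)), np.int32(21))]
g top [197.4275 220.7238] [((np.float64(198.0), np.float64(221.4)), np.int32(59))]
red scene 77
red top 112
[(122, 20), (123, 16), (132, 24), (143, 12)]
t 39.275 [ 0.4902 -0.1078  0.2778] [ 1.800e+02 -1.000e-02  8.301e+01] go mm [254.8   4.8  67.8] F [ 0.5 -0.4 -0.6] q [-18.  -9.  95.   0.  94. -11.]
```

Both specimens check out as home: origins within about 5 mm of the socket floors, and the steel discs at their expected top px (252,229) and (198,221). The knob is turned about 18°. Now I'll plan the push and the turn.

```bash
cat > knob.py <<'E'
from h import *
np.set_printoptions(precision=4,suppress=True)
M,H=Hpose([.5933,.1361,-7.03]);o=manip.get_obs();p=o['position'];yaw=o['ee_rot'][2]
def T(y): return R.from_euler('ZX',[y,180],degrees=True).as_matrix()
def seq(pts,p):
    for nm,P,y in pts:
        print(nm,P,'yaw',y,'in tool(yaw end) mm',(T(y).T@(P-p)*1e3).round(1));p=P
b=np.array([np.cos(np.radians(-25)),np.sin(np.radians(-25)),0])
top=lambda s:M@np.array([0,0,.149+s])+H-.016*b
print('now',p,yaw)
seq([('hi',top(.0)+[0,0,.05],65),('appr',top(.012),65),('touch',top(0),65),('down',top(-.012),65),('extra',top(-.015),65)],p)
def side(t,gap=0,r=.016,Z=.124):
    t=np.radians(t);return M@np.array([r*np.cos(t)+(.0145+gap)*np.sin(t),-r*np.sin(t)+(.0145+gap)*np.cos(t),Z])+H
L=[('sidehi',side(18,.012)+[0,0,.06],65),('side',side(18,.012),65)]+[('t%d'%t,side(t),83-t) for t in(18,28,38,48,58,68,78,84)]
seq(L,p)
E
python3 knob.py
```

```text
now [ 0.4902 -0.1078  0.2778] 83.01069721787356
hi [0.5049 0.152  0.257 ] yaw 65 in tool(yaw end) mm [241.6 -96.5  20.7]
appr [0.4989 0.1527 0.2174] yaw 65 in tool(yaw end) mm [-1.9 -5.7 39.6]
touch [0.5049 0.152  0.207 ] yaw 65 in tool(yaw end) mm [ 1.9  5.7 10.4]
down [0.5108 0.1512 0.1966] yaw 65 in tool(yaw end) mm [ 1.9  5.7 10.4]
extra [0.5123 0.1511 0.194 ] yaw 65 in tool(yaw end) mm [0.5 1.4 2.6]
sidehi [0.5544 0.1613 0.2571] yaw 65 in tool(yaw end) mm [271.  -55.6  20.7]
side [0.5544 0.1613 0.1971] yaw 65 in tool(yaw end) mm [ 0. -0. 60.]
t18 [0.5498 0.1504 0.1952] yaw 65 in tool(yaw end) mm [-11.8   0.5   1.9]
t28 [0.5504 0.1467 0.1959] yaw 55 in tool(yaw end) mm [-2.6  2.6 -0.6]
t38 [0.5505 0.143  0.1962] yaw 45 in tool(yaw end) mm [-2.6  2.7 -0.3]
t48 [0.55   0.1392 0.1961] yaw 35 in tool(yaw end) mm [-2.6  2.8  0. ]
t58 [0.5489 0.1356 0.1958] yaw 25 in tool(yaw end) mm [-2.5  2.8  0.4]
t68 [0.5473 0.1323 0.1951] yaw 15 in tool(yaw end) mm [-2.4  2.8  0.7]
t78 [0.5453 0.1293 0.1941] yaw 5 in tool(yaw end) mm [-2.3  2.8  1. ]
t84 [0.5438 0.1277 0.1934] yaw -1 in tool(yaw end) mm [-1.4  1.6  0.7]
```

Emit:
drive_tool --grip '[0,0,0,0,0,0,0,0,0,0]' --pt "0 0 0" --pt "0 0 0" --pt "20 -8 0" --pt "42 -18 0" --pt "42 -18 0" --pt "42 -18 0" --pt "42 -18 0" --pt "35 -15 10" --pt "17 -7 10" --pt "0 0 0" --turn '[0.157,0.157,0,0,0,0,0,0,0,0]' --newtons 20

```text
time: 40.52
position: [0.4985, 0.1526, 0.2564]
ee_rot: [-179.9, 0.1, 65.1]
force: [0.5, -0.5, -0.1]
grip_width: 0.0006
grasp_force: 0.0
```

```bash
python3 knob.py | head -5
```

```text
now [0.4985 0.1526 0.2564] 65.07114529492615
hi [0.5049 0.152  0.257 ] yaw 65 in tool(yaw end) mm [ 2.1  6.  -0.6]
appr [0.4989 0.1527 0.2174] yaw 65 in tool(yaw end) mm [-1.9 -5.7 39.6]
touch [0.5049 0.152  0.207 ] yaw 65 in tool(yaw end) mm [ 1.9  5.7 10.4]
down [0.5108 0.1512 0.1966] yaw 65 in tool(yaw end) mm [ 1.9  5.7 10.4]
```

Emit:
drive_tool --grip '[0,0,0,0,0,0,0]' --pt "0 0 20" --pt "0 0 19" --pt "0.6 1.9 3.5" --pt "0.6 1.9 3.5" --pt "0.6 1.9 3.5" --pt "0.6 1.9 3.5" --pt "0 0 0" --turn '[0,0,0,0,0,0,0]'

```text
time: 41.4
position: [0.5073, 0.1508, 0.2046]
ee_rot: [-180.0, 0.0, 64.9]
force: [0.8, -0.3, 0.8]
grip_width: 0.0006
grasp_force: 0.0
```

Emit:
drive_tool --grip '[0,0,0]' --pt "0.6 1.9 3.5" --pt "0.6 1.9 3.5" --pt "0 0 0" --turn '[0,0,0]'

```text
time: 41.78
position: [0.5115, 0.1505, 0.1981]
ee_rot: [180.0, -0.0, 64.9]
force: [-1.8, 1.0, 3.3]
grip_width: 0.0006
grasp_force: 1.7
```

Emit:
drive_tool --grip '[0,0,0,0]' --pt "0.6 1.9 3.5" --pt "0.6 1.9 3.5" --pt "0.6 1.9 3.5" --pt "0 0 0" --turn '[0,0,0,0]'

```text
time: 42.28
position: [0.5153, 0.1507, 0.1921]
ee_rot: [-179.8, -0.0, 65.0]
force: [-28.6, 0.4, 39.9]
grip_width: 0.0006
grasp_force: 23.8
```

Emit:
drive_tool --grip '[0,0]' --pt "0.4 1.2 2.2" --pt "0 0 0" --turn '[0,0]'

```text
time: 42.52
position: [0.5156, 0.151, 0.1917]
ee_rot: [-179.8, -0.0, 65.0]
force: [-41.9, -0.9, 54.5]
grip_width: 0.0007
grasp_force: 33.0
```

Emit:
drive_tool --grip '[0,0,0,0]' --pt "-0.8 -2.4 -4.5" --pt "-1 -4 -8" --pt "-1 -4 -30" --pt "-10 0 -30" --turn '[0,0,0,0]'

```text
time: 43.02
position: [0.5032, 0.1424, 0.2576]
ee_rot: [-180.0, 0.0, 65.0]
force: [0.7, -0.4, -0.6]
grip_width: 0.0007
grasp_force: 0.0
```

```bash
cat > kz.py <<'E'
from h import *
np.set_printoptions(precision=4,suppress=True)
M,H=Hpose([.5933,.1361,-7.03])
for r in range(3):
  for n in('scene','top'):
    im=manip.get_image(n).astype(int)
    for e in manip.spot_point(n,'clamp_grip')[:1]:w=c2w(n,e['centre']);print(n,round(e['conf'],2),w,'holder mm',(M.T@(w-H)*1e3).round(1))
for n in('scene','top'):
    im=manip.get_image(n).astype(int);c=proj(n,[[.526,.1445,.19]])[0]
    m=(im[...,0]>60)&(im[...,1]<.4*im[...,0])&(im[...,2]<.45*im[...,0]);yy,xx=np.mgrid[:420,:560]
    m&=np.hypot(xx-c[0],yy-c[1])<18;p=np.argwhere(m)[:,::-1]
    w,v=np.linalg.eigh(np.cov(p.T));print(n,'red',len(p),p.mean(0),p.min(0),p.max(0),'axis',v[:,1],'pred up/down',proj(n,[M@[0,0,.136]+H,M@[0,0,.124]+H]).ravel())
E
python3 kz.py; python3 knob.py|sed -n '1p;7,$p'
```

```text
scene 0.71 [0.5597 0.208  0.0744] holder mm [-38.3  67.2  18. ]
scene 0.62 [0.5308 0.1455 0.1837] holder mm [ -1.9   1.7 123.1]
scene 0.64 [0.5298 0.145  0.1849] holder mm [ -2.1   1.1 124.6]
scene red 70 [301.9286 176.2571] [294 172] [308 182] axis [-0.8262 -0.5633] pred up/down [298.8544 173.5934 300.4382 176.9925]
now [0.5035 0.1422 0.2572] 64.93710356172015
sidehi [0.5544 0.1613 0.2571] yaw 65 in tool(yaw end) mm [38.8 38.1  0.1]
side [0.5544 0.1613 0.1971] yaw 65 in tool(yaw end) mm [ 0. -0. 60.]
t18 [0.5498 0.1504 0.1952] yaw 65 in tool(yaw end) mm [-11.8   0.5   1.9]
t28 [0.5504 0.1467 0.1959] yaw 55 in tool(yaw end) mm [-2.6  2.6 -0.6]
t38 [0.5505 0.143  0.1962] yaw 45 in tool(yaw end) mm [-2.6  2.7 -0.3]
t48 [0.55   0.1392 0.1961] yaw 35 in tool(yaw end) mm [-2.6  2.8  0. ]
t58 [0.5489 0.1356 0.1958] yaw 25 in tool(yaw end) mm [-2.5  2.8  0.4]
t68 [0.5473 0.1323 0.1951] yaw 15 in tool(yaw end) mm [-2.4  2.8  0.7]
t78 [0.5453 0.1293 0.1941] yaw 5 in tool(yaw end) mm [-2.3  2.8  1. ]
t84 [0.5438 0.1277 0.1934] yaw -1 in tool(yaw end) mm [-1.4  1.6  0.7]
  avg = a.mean(axis, **keepdims_kw)
  ret = um.true_divide(
kz.py:12: RuntimeWarning: Degrees of freedom <= 0 for slice
  w,v=np.linalg.eigh(np.cov(p.T));print(n,'red',len(p),p.mean(0),p.min(0),p.max(0),'axis',v[:,1],'pred up/down',proj(n,[M@[0,0,.136]+H,M@[0,0,.124]+H]).ravel())
  c *= np.true_divide(1, fact)
  c *= np.true_divide(1, fact)
kz.py:12: RuntimeWarning: Mean of empty slice.
  w,v=np.linalg.eigh(np.cov(p.T));print(n,'red',len(p),p.mean(0),p.min(0),p.max(0),'axis',v[:,1],'pred up/down',proj(n,[M@[0,0,.136]+H,M@[0,0,.124]+H]).ravel())
Traceback (most recent call last):
  File "kz.py", line 12, in <module>
    w,v=np.linalg.eigh(np.cov(p.T));print(n,'red',len(p),p.mean(0),p.min(0),p.max(0),'axis',v[:,1],'pred up/down',proj(n,[M@[0,0,.136]+H,M@[0,0,.124]+H]).ravel())
                                                                   ~~~~~^^^
ValueError: zero-size array to reduction operation minimum which has no identity
```

The knob is down (grip at about 124 mm along the axis). Next I'll turn it clockwise by pushing the bar's upper end from the left.

Emit:
drive_tool --grip '[0,0,0,0,0,0,0]' --pt "19 19 0" --pt "20 19 0" --pt "0 0 20" --pt "0 0 25" --pt "0 0 17" --pt "-5 0 1" --pt "-4 0 0.5" --turn '[0,0,0,0,0,0,0]'

```text
time: 44.6
position: [0.5506, 0.1529, 0.1947]
ee_rot: [180.0, -0.0, 64.9]
force: [-0.0, -0.1, 0.1]
grip_width: 0.0002
grasp_force: 0.0
```

```bash
python3 knob.py|sed -n '1p;7,9p'
```

```text
now [0.5506 0.1529 0.1947] 64.92860266788136
sidehi [0.5544 0.1613 0.2571] yaw 65 in tool(yaw end) mm [  9.2  -0.2 -62.4]
side [0.5544 0.1613 0.1971] yaw 65 in tool(yaw end) mm [ 0. -0. 60.]
t18 [0.5498 0.1504 0.1952] yaw 65 in tool(yaw end) mm [-11.8   0.5   1.9]
```

Emit:
drive_tool --grip '[0,0,0,0,0,0]' --pt "-3 0 0.3" --pt "-3.1 2.1 -0.6" --pt "-3.1 2.2 -0.3" --pt "-3.1 2.3 0" --pt "-3.1 2.3 0.4" --pt "0 0 0" --turn '[0,0.1745,0.1745,0.1745,0.1745,0]'

```text
time: 45.35
position: [0.5501, 0.1362, 0.1963]
ee_rot: [180.0, -0.3, 24.8]
force: [5.3, 4.0, -0.9]
grip_width: 0.0008
grasp_force: 2.8
```

```bash
python3 knob.py|sed -n '1p;13,16p'
```

```text
now [0.5501 0.1362 0.1963] 24.791200230033983
t58 [0.5489 0.1356 0.1958] yaw 25 in tool(yaw end) mm [-2.5  2.8  0.4]
t68 [0.5473 0.1323 0.1951] yaw 15 in tool(yaw end) mm [-2.4  2.8  0.7]
t78 [0.5453 0.1293 0.1941] yaw 5 in tool(yaw end) mm [-2.3  2.8  1. ]
t84 [0.5438 0.1277 0.1934] yaw -1 in tool(yaw end) mm [-1.4  1.6  0.7]
```

Contact at about 6.6 N, turning as planned. Continuing to the stop.

Emit:
drive_tool --grip '[0,0,0,0,0]' --pt "-3.5 2.3 0.9" --pt "-3.2 2.3 1" --pt "-2.5 1.4 0.7" --pt "-2 0 0.4" --pt "0 0 0" --turn '[0.1745,0.1745,0.1,0,0]'

```text
time: 45.98
position: [0.5432, 0.1272, 0.1945]
ee_rot: [-179.9, -0.6, -0.8]
force: [12.1, 0.7, -0.9]
grip_width: 0.0005
grasp_force: 5.3
```

```bash
python3 knob.py|sed -n '1p;16p'
```

```text
now [0.5432 0.1272 0.1945] -0.821174897907492
t84 [0.5438 0.1277 0.1934] yaw -1 in tool(yaw end) mm [-1.4  1.6  0.7]
```

Emit:
drive_tool --grip '[0,0,0,0]' --pt "-2 0 0.8" --pt "-2 0 0.8" --pt "-1 0 0.5" --pt "0 0 0" --turn '[0,0,0,0]'

```text
time: 46.48
position: [0.5417, 0.1273, 0.1951]
ee_rot: [-179.9, -1.1, -0.8]
force: [22.7, 0.5, 3.5]
grip_width: 0.0004
grasp_force: 10.7
```

Against the stop. I'll back off, move clear and verify.

Emit:
drive_tool --grip '[0,0,0,0,0,0,0,0,0,0,0]' --pt "6 0 0" --pt "6 0 -5" --pt "0 0 -40" --pt "0 0 -45" --pt "0 20 0" --pt "0 42 0" --pt "0 45 0" --pt "0 45 0" --pt "0 45 0" --pt "0 20 0" --pt "0 0 0" --turn '[0,0,0,0,0,0,0,0,0,0,0]'

```text
time: 47.85
position: [0.5427, -0.0907, 0.2785]
ee_rot: [-180.0, 0.1, -0.9]
force: [0.4, 0.3, -0.4]
grip_width: 0.0006
grasp_force: 0.0
```

```bash
python3 kz.py; python3 chk.py green; python3 chk.py orange
python3 - <<'E'
from h import *
M,H=Hpose([.5933,.1361,-7.03])
for t in(1.1,1.25,1.4):
    for n in('scene','top'):
        c,s=np.cos(t),np.sin(t);e=[M@[q*c,-q*s,.124]+H for q in(-.025,.025)];u=proj(n,e);v=u[1]-u[0];print(t,n,v/np.linalg.norm(v),u.round(0).tolist())
E
python3 rel.py .5 .1 .2
```

```text
scene 0.52 [0.5316 0.1447 0.1877] holder mm [  0.9   1.  126.1]
scene 0.57 [0.5292 0.1433 0.1833] holder mm [ -3.2  -0.7 123.5]
top 0.59 [0.5292 0.1436 0.1889] holder mm [ -0.5  -0.4 128.3]
scene 0.7 [0.5305 0.147  0.1857] holder mm [ -1.2   3.1 125.1]
top 0.72 [0.5283 0.1438 0.1868] holder mm [ -2.3  -0.3 127. ]
scene red 124 [300.4274 176.5968] [295 169] [306 185] axis [-0.4281  0.9037] pred up/down [298.8544 173.5934 300.4382 176.9925]
top red 160 [224.05   213.6125] [213 210] [234 217] axis [-0.9986  0.0537] pred up/down [223.129  215.245  224.0962 213.0425]
scene 0.5 [0.56   0.2038 0.0762] in socket mm [ 1.3 -2.7  2.1]
top 0.61 [0.5566 0.204  0.0719] in socket mm [-3.8 -2.9  0.1]
scene 0.74 [ 0.3308 -0.1934  0.0029] in socket mm [-190.2 -293.4   28.1]
scene 0.66 [0.5432 0.0819 0.0719] in socket mm [-2.4  5.9 -0.7]
top 0.86 [0.5411 0.0718 0.0741] in socket mm [-2.  -4.4  1.6]
top 0.77 [ 0.3328 -0.1947  0.0003] in socket mm [-189.7 -294.4   24.7]
1.1 scene [-0.26018539  0.96555868] [[302.0, 172.0], [299.0, 182.0]]
1.1 top [ 0.95402091 -0.29974007] [[214.0, 216.0], [234.0, 210.0]]
1.25 scene [-0.43433183  0.90075294] [[303.0, 172.0], [298.0, 182.0]]
1.25 top [ 0.98736533 -0.15846044] [[214.0, 215.0], [235.0, 211.0]]
1.4 scene [-0.56271763  0.82664918] [[304.0, 172.0], [297.0, 183.0]]
1.4 top [ 0.99983069 -0.01840096] [[213.0, 213.0], [235.0, 213.0]]
t 48.95 [ 0.5432 -0.0897  0.2791] [-180.      0.     -0.79] go mm [ -45.8 -189.1   79.1] F [ 0.7  0.  -0.6] q [-15.  -1.  88.   0.  93.  76.]
```

The vision says turned to about 1.36 rad and down to within a few mm. For certainty I'll press the knob once more along its axis.

Run:
```python
from h import *
M,H=Hpose([.5933,.1361,-7.03])
P=M@[0,0,.149]+H-.006*np.array([.9925,-.122,0]);print(P)
import os;os.system('python3 rel.py %f %f %f'%(*P,))
```

```text
t 48.95 [ 0.5432 -0.0897  0.2791] [-180.      0.     -0.79] go mm [ -33.  -235.2   72.1] F [ 0.7  0.  -0.6] q [-15.  -1.  88.   0.  93.  76.]
[0.51340508 0.14594998 0.20703779]
```

Emit:
drive_tool --grip '[0,0,0,0,0,0,0,0,0,0]' --pt "-6 -25 0" --pt "-6 -42 0" --pt "-6 -45 0" --pt "-6 -45 0" --pt "-5 -45 0" --pt "-4 -33 0" --pt "0 0 22" --pt "0 0 28" --pt "0 0 22" --pt "0 0 0" --turn '[0,0,0,0,0,0,0,0,0,0]'

```text
time: 50.2
position: [0.512, 0.1455, 0.2051]
ee_rot: [180.0, 0.2, -0.8]
force: [-0.5, -0.4, 0.4]
grip_width: 0.0004
grasp_force: 0.0
```

Emit:
drive_tool --grip '[0,0,0,0,0]' --pt "2 0.2 3.5" --pt "2 0.2 3.5" --pt "2 0.2 3.5" --pt "1 0.1 1.8" --pt "0 0 0" --turn '[0,0,0,0,0]'

```text
time: 50.82
position: [0.5205, 0.1453, 0.1979]
ee_rot: [-180.0, -0.1, -0.8]
force: [-11.9, -1.2, 19.6]
grip_width: 0.0005
grasp_force: 11.1
```

Emit:
drive_tool --grip '[0,0,0]' --pt "1 0.1 1.8" --pt "1 0.1 1.8" --pt "0 0 0" --turn '[0,0,0]'

```text
time: 51.2
position: [0.5214, 0.1455, 0.1974]
ee_rot: [-179.9, -0.0, -0.7]
force: [-29.7, -2.1, 42.4]
grip_width: 0.0006
grasp_force: 25.2
```

Solidly on its end stop (about 50 N along the axis with under 1 mm of motion). I'll retreat along the axis and check once more.

Emit:
drive_tool --grip '[0,0,0,0,0,0,0,0,0,0]' --pt "-3 -0.3 -5" --pt "-6 0 -10" --pt "0 0 -35" --pt "0 0 -40" --pt "0 25 0" --pt "0 42 0" --pt "0 45 0" --pt "0 45 0" --pt "0 30 0" --pt "0 0 0" --turn '[0,0,0,0,0,0,0,0,0,0]'

```text
time: 52.45
position: [0.5107, -0.0438, 0.2813]
ee_rot: [180.0, 0.0, -1.0]
force: [0.2, 1.0, 0.4]
grip_width: 0.0003
grasp_force: 0.0
```

```bash
python3 kz.py; python3 chk.py green; python3 chk.py orange
```

```text
scene 0.61 [0.5303 0.1447 0.1838] holder mm [ -2.1   0.9 123.5]
top 0.76 [0.5295 0.146  0.1876] holder mm [ -1.1   2.  127.2]
scene 0.72 [0.5296 0.1428 0.1828] holder mm [ -3.1  -1.1 122.7]
top 0.67 [0.5401 0.0746 0.0728] holder mm [-41.8 -67.6  18.1]
scene 0.5 [0.5306 0.1475 0.1847] holder mm [ -1.8   3.7 124.3]
top 0.76 [0.5308 0.1428 0.1868] holder mm [ -0.   -1.  125.7]
scene red 122 [300.6311 176.8852] [295 169] [306 185] axis [-0.4309  0.9024] pred up/down [298.8544 173.5934 300.4382 176.9925]
top red 162 [223.784 213.463] [213 210] [234 217] axis [-0.9992  0.0395] pred up/down [223.129  215.245  224.0962 213.0425]
scene 0.69 [0.5581 0.2046 0.0778] in socket mm [ 0.4 -2.1  4.5]
top 0.74 [0.5556 0.2003 0.0746] in socket mm [-2.9 -6.8  2.7]
scene 0.64 [ 0.3294 -0.1933  0.0008] in socket mm [-192.5 -293.4   26.9]
scene 0.61 [0.5446 0.0827 0.0732] in socket mm [-0.6  6.8 -0.2]
top 0.59 [ 0.3302 -0.1902  0.0029] in socket mm [-191.1 -290.2   28.6]
top 0.55 [0.5397 0.0735 0.0694] in socket mm [-5.7 -2.8 -1.6]
```

```bash
python3 -c "
from bench import manip
print(manip.close_job())"
```

```text
the job is handed in; nothing more can be done
None
```

I handed the job in at about 54 s of the 70 s allowed. By the final camera and force checks, both specimens are home with their steel ends out, and the knob is fully down and turned to its stop (about 1.36 rad seen, 1.25 needed). The orange specimen fell out onto the bench on the first try; I stood it up and reloaded it before touching the knob. The hand-in call gave no verdict.

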